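# Comb the guide rods into the settling tray and hang up the rake

## Task

First bring every stray brass rod from the orange mat into the grooved tray. Then take the rake and comb it across the tray until every rod, stray or not, lies parallel at the bottom of a groove of its own; the rods that already lie in the tray must be moved with the rake, never with the fingers. Finally hang the rake by its eye on the peg, so that it hangs upright and still, and leave the other things on the bench where they are.

Things in the scene. Friction and masses are not known exactly. Their poses are not given: they have to be found in the camera images.
- tray: Fixed grooved tray, 116 (x) by 225 mm (y) outside, blue walls 4 mm thick (sides along y 35 mm tall, ends 27). Origin: centre of its underside, on the bench. Nine white grooves along x, 13.5 mm wide, 108 long, centred at y = 0, +-17, +-34, +-51, +-68 mm; groove floor z = 6, ridge tops z = 16 mm. A settled rod's axis is at z = 11 mm, flush with the ridges; lying on the ridges: 21 mm.
- tray_land (a point): Centre of the flat landing at the tray's +y end (tray y = 93, z = 16 mm, level with the ridge tops), 30 mm wide, between the last groove and the end wall; there is another at y = -93. With the rake's bar along x and its ends riding on the two 35 mm walls, the tips are 2 mm above the ridges: swept along y it pushes rods broadside into empty grooves, passing over settled ones.
- tray_rod1: Hexagonal brass spacer rod, 10 mm across flats, 11.5 over corners, 90 mm long, 60 g. Origin: middle of its axis; x along the rod (either way). Starts askew across the ridges in the tray's +y half. Not to be touched with the fingers. May be absent.
- tray_rod2: Hexagonal brass spacer rod, 10 mm across flats, 11.5 over corners, 90 mm long, 60 g. Origin: middle of its axis; x along the rod (either way). Starts askew across the ridges in the tray's +y half. Not to be touched with the fingers. May be absent.
- tray_rod3: Hexagonal brass spacer rod, 10 mm across flats, 11.5 over corners, 90 mm long, 60 g. Origin: middle of its axis; x along the rod (either way). Starts askew across the ridges in the tray's +y half. Not to be touched with the fingers. May be absent.
- stray_rod1: Hexagonal brass spacer rod, 10 mm across flats, 11.5 over corners, 90 mm long, 60 g. Origin: middle of its axis; x along the rod (either way). Starts on the orange mat (fixed sheet, 200 by 200 mm, 1 mm thick, left of the tray), axis 6 mm above the bench. May be picked up with the fingers. May be absent.
- stray_rod2: Hexagonal brass spacer rod, 10 mm across flats, 11.5 over corners, 90 mm long, 60 g. Origin: middle of its axis; x along the rod (either way). Starts on the orange mat (fixed sheet, 200 by 200 mm, 1 mm thick, left of the tray), axis 6 mm above the bench. May be picked up with the fingers. May be absent.
- stray_rod3: Hexagonal brass spacer rod, 10 mm across flats, 11.5 over corners, 90 mm long, 60 g. Origin: middle of its axis; x along the rod (either way). Starts on the orange mat (fixed sheet, 200 by 200 mm, 1 mm thick, left of the tray), axis 6 mm above the bench. May be picked up with the fingers. May be absent.
- stray_rod4: Hexagonal brass spacer rod, 10 mm across flats, 11.5 over corners, 90 mm long, 60 g. Origin: middle of its axis; x along the rod (either way). Starts on the orange mat (fixed sheet, 200 by 200 mm, 1 mm thick, left of the tray), axis 6 mm above the bench. May be picked up with the fingers. May be absent.
- rake: Upright hand rake, 0.2 kg, 112 mm tall. Origin: middle of the row of tine tips; z up, x along the row. Nine tines 5 mm thick, row 93 mm wide, z 0 to 17 mm; bar 130 (x) by 12 mm (y), z 17 to 29; blue plate 44 wide (x), 10 mm thick (y), z 29 to 112, with a lip 16 mm thick at its top (z over 106). Starts upright in a rest with rails 30 mm tall on both sides of the bar.
- rake_eye (a point): Centre of the square eye (28 mm wide, 26 mm high) through the rake's plate along its y axis, at rake z = 47 mm (z 34 to 60).
- rake_grip (a point): Where to grip the rake: middle of its plate above the eye (rake z = 86 mm), fingers closing along the rake's y on the 10 mm thickness, firmly (50 N or more). Lift straight up out of the rest.
- peg_stand: Fixed stand: foot 90 by 80 mm, post 165 mm tall (x 0 to 22, 30 mm wide), and a peg 10 mm thick along the stand's -x (roughly toward the robot): axis at z = 160 mm at the post, rising to 165 at x = -55. Origin: on the bench below the peg's root. A hung rake hangs upright, its eye centre 8 mm below the peg's axis.
- peg_mid (a point): Point on the peg's axis half-way along it (x = -28, z = 162.5 mm in the stand's frame).
- peg_end (a point): Centre of the red ball, diameter 16 mm, at the free end of the peg (x = -58 mm in the stand's frame).
- lens_ring1: A brass lens ring, 12 mm high, 48 to 60 mm across, lying on the bench: leave alone. Origin: on its underside.
- lens_ring2: A brass lens ring, 12 mm high, 48 to 60 mm across, lying on the bench: leave alone. Origin: on its underside.
- lens_ring3: A brass lens ring, 12 mm high, 48 to 60 mm across, lying on the bench: leave alone. Origin: on its underside.
- jar: A small amber jar with black cap, 56 mm across, 60 mm tall: leave alone. Origin: on its underside.
- screwdriver: A screwdriver 160 mm long lying on the bench: leave alone. Origin: under its middle; handle to its -x end.
- lens_cap: A black lens cap, a disc 64 mm across, 12 mm high: leave alone. Origin: on its underside.
Mind the look-alikes: they are no part of the job. Of the things like the rake, leave any that is pink; of the rest the larger one is meant.

How it is judged:
By the outcome, as a careful person would: the job done as asked, in the order asked, and still so for the second after the job is handed in, with the robot touching nothing.
Of tray_rod1, tray_rod2, tray_rod3 only 2 to 3 are there at a start; the rules pass over those that are not, and their reading is None.
Of stray_rod1, stray_rod2, stray_rod3, stray_rod4 only 3 to 4 are there at a start; the rules pass over those that are not, and their reading is None.
At some moment in a run one of stray_rod1, stray_rod2, stray_rod3, stray_rod4 may be knocked a few centimetres aside while the robot is not near it.
It also fails if it takes over 208 s, if anything falls off the work surface, if the arm or the gripper's body presses on something with over 40 N, if the wrist force passes 120 N, or if a joint passes its speed limit or range.

## Robot

A 6-joint arm with a two-finger parallel gripper is mounted at the origin on the work surface. World frame = base frame: x ahead of the robot, y to its left, z up, the work surface at z = 0. Lengths are in mm, angles in degrees, forces in N, time in s.
With the tool pointing down it reaches from about 325 to 775 mm from the base axis. Payload 5.5 kg.
Tool frame: the origin (TCP) lies at the very end of the fingers, on their centre line; the grasp point (between the pads) lies 19 mm behind it (ctrl.grasp_offset is the distance from the TCP to the grasp point, in mm); z points along the fingers, y is the direction in which the jaws open and shut (so a half turn about z gives the same grasp; the last joint's range is limited). The gripper opens to 88 mm and grips with 3 to 60 N. Pads are 20 mm wide; open, the fingers measure 115 mm over their backs; the gripper's body (75 mm by 178 mm) begins 61 mm behind the grasp point.
Start: joints at [-78.249, 5.22, 70.514, -0, 104.267, -3.249], TCP at [155.291, -579.57, 222.631] pointing down, gripper open.
Joint ranges: [-164.24, 164.24], [-49.07, 125.15], [9.68, 141.18], [-86.29, 266.29], [3.28, 154.24], [-151.56, 151.56]. Speed limits (degrees/s): [147.25, 147.25, 172.46, 180, 180, 180].

## Interface

Orientations are given as [roll, pitch, yaw] about the fixed x, y, z axes, in that order (R = Rz(yaw) Ry(pitch) Rx(roll)).
In Python, from cell import ctrl gives the robot as it stands. The module is installed in compiled form; this text tells all that it offers. Calls block until the motion is done:
- ctrl.movep(position, orientation): joint-space move of the TCP to a pose.
- ctrl.servo_line(position, attitude=None, speed=150): straight line of the TCP; attitude=None keeps the orientation; speed is the mean speed in mm/s.
- ctrl.set_joints(angles): joint-space move.
- ctrl.grip(opening, newtons=None): opening from 0.0 (shut) to 1.0 (fully open); newtons is the grip in N (None keeps the last); returns when the fingers have stopped.
- ctrl.dwell(seconds).
- ctrl.inverse_kinematics(position, orientation): joint angles nearest the present ones, or None.
- ctrl.capture(name): name is "scene" or "side" or "wrist"; returns (picture, depth): 480x640x3 uint8, blue, green, red; 480x640 float32, mm along the optical axis (not along the pixel's ray), 0 where there is no reading.
- ctrl.camera_info(name): a dict with "fx", "fy", "cx", "cy" (pixels), "world_to_cam" (4x4, takes a point from world to camera coordinates). Camera axes: x right, y down, z forward; pixel columns grow to the right and rows downward; lengths in mm; the calibration is good to about 2 mm. A picture is of the moment at which its call begins: read the wrist's pose just before it. camera_info takes no time and is no camera call; for the wrist camera it gives the pose at the moment of the call.
A pose or a line that the arm cannot do raises ctrl.MotionError and nothing moves.
- ctrl.sign_off(): hands the job in, once; it reports no verdict.
Readings, each from a call of its own:
- ctrl.get_t(): time.
- ctrl.get_joint_pos(): joint angles.
- ctrl.get_joint_vel(): joint speeds.
- ctrl.get_effort(): joint torques, N m.
- ctrl.get_ee_pos(): TCP position.
- ctrl.get_ee_rot(): TCP orientation.
- ctrl.get_force(): force on the tool from outside, world axes, zero at the start.
- ctrl.get_torque(): the same for the moment, N m.
- ctrl.get_grip_width(): opening from 0.0 (shut) to 1.0 (fully open).
Only numpy, scipy, OpenCV 4.12 (cv2) and the standard library are available. Lean on these libraries where they do the work, as an engineer would, in place of code of your own. Each camera call takes 0.05 s, during which the arm holds its last target.

## Working session

There is one attempt and no reset: what is moved stays moved. The work goes in short steps, each a Python script; the robot and the scene stay as the last script left them, time stands still between calls to the robot, and variables do not carry over. Pictures are saved under pics/ and viewed, and the job is handed in when it is done.

```bash
ls; mkdir -p pics; python3 - <<'E'
from cell import ctrl
import cv2
for n in ("scene","side","wrist"):
    i=ctrl.camera_info(n); p,d=ctrl.capture(n)
    cv2.imwrite(f"pics/{n}0.png",p); print(n,i["fx"],i["cx"],i["cy"],i["world_to_cam"].round(3).tolist() if hasattr(i["world_to_cam"],'round') else i["world_to_cam"])
    import numpy as np; np.save(f"pics/{n}0.npy",d)
print(ctrl.get_t(),ctrl.grasp_offset)
E
```

```text
pics
scene 606.4759737798116 320.50891268193647 231.44095775722153 [[0.789, 0.614, -0.018, -419.044], [0.39, -0.522, -0.759, -127.67], [-0.475, 0.592, -0.651, 1826.286], [0.0, 0.0, 0.0, 1.0]]
side 571.0789171194226 317.6490106654488 239.6502964232797 [[-0.867, -0.499, 0.002, 442.113], [-0.296, 0.511, -0.807, 271.05], [0.401, -0.7, -0.591, 1259.945], [0.0, 0.0, 0.0, 1.0]]
wrist 430.9316673567853 325.0156156243697 239.9679601262555 [[0.258, -0.966, -0.002, -598.535], [-0.926, -0.248, 0.284, -32.729], [-0.275, -0.072, -0.959, 391.653], [0.0, 0.0, 0.0, 1.0]]
0.15 18.700000000000003
```

View pics/scene0.png

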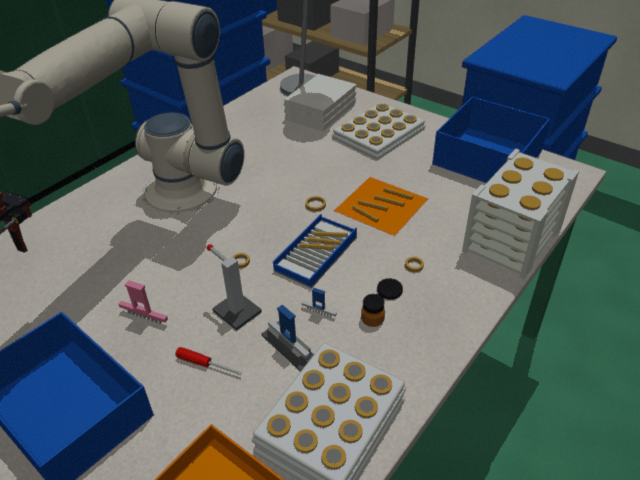

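View pics/side0.png

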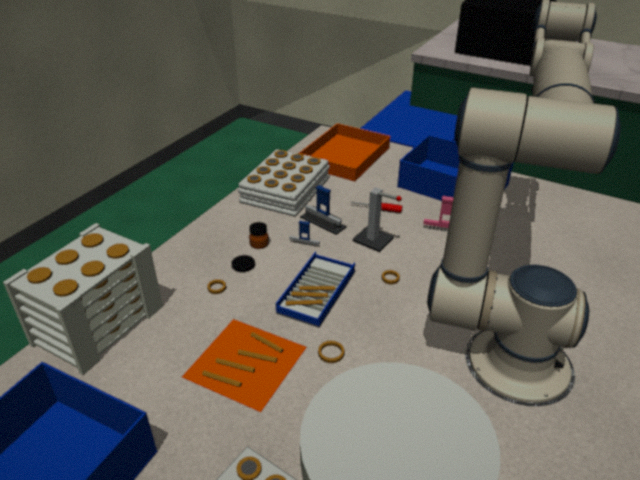

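View pics/wrist0.png

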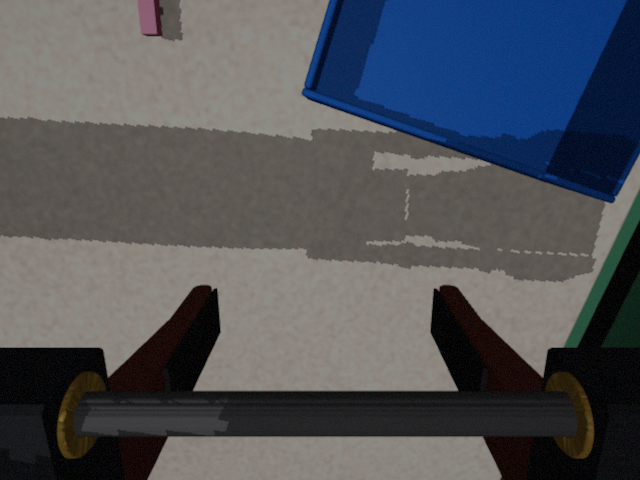

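The scene image shows the tray at (316,250), the mat with 4 strays at (381,203), the peg stand at (236,300), the large blue rake in its rest at (287,328), a small blue look-alike at (318,300) and a pink one at (142,303).

```bash
cat > h.py <<'E'
from cell import ctrl
import numpy as np, cv2
def cam(n):
    i=ctrl.camera_info(n); return (i["fx"],i["fy"],i["cx"],i["cy"],np.array(i["world_to_cam"]))
def px2w_z(c,u,v,z):
    fx,fy,cx,cy,T=c; Ti=np.linalg.inv(T)
    d=Ti[:3,:3]@np.array([(u-cx)/fx,(v-cy)/fy,1]); o=Ti[:3,3]
    return o+d*(z-o[2])/d[2]
def px2w_d(c,u,v,D):
    fx,fy,cx,cy,T=c; Ti=np.linalg.inv(T)
    return (Ti@np.array([(u-cx)/fx*D,(v-cy)/fy*D,D,1]))[:3]
def w2px(c,p):
    fx,fy,cx,cy,T=c; q=T[:3,:3]@np.asarray(p)+T[:3,3]
    return np.array([fx*q[0]/q[2]+cx,fy*q[1]/q[2]+cy])
def snap(n,name):
    c=cam(n); p,d=ctrl.capture(n); cv2.imwrite(f"pics/{name}.png",p); np.savez(f"pics/{name}.npz",d=d,c=np.array(c[:4]),T=c[4]); return c,p,d
def load(name):
    z=np.load(f"pics/{name}.npz"); return (*z["c"],z["T"]),cv2.imread(f"pics/{name}.png"),z["d"]
E
python3 - <<'E'
from h import *
c=cam("scene");d=np.load("pics/scene0.npy")
for n,u,v,z in [("traycorner R",356,221,31),("trayL",274,265,31),("trayT",319,218,31),("trayB",312,283,31),("mat",381,205,1),("rake",287,312,110),("redball",210,247,165),("post",231,262,165),("foot",237,312,5),("lens1",315,204,6),("lens2",241,260,6),("lens3",414,264,6)]:
    print(n,px2w_z(c,u,v,z).round(),d[v,u],px2w_d(c,u,v,d[v,u]).round())
E
python3 -c "
import cv2
a=cv2.imread('pics/scene0.png')
cv2.imwrite('pics/c1.png',cv2.resize(a[165:365,190:450],None,fx=3,fy=3,interpolation=cv2.INTER_CUBIC))"
```

```text
traycorner R [530. 160.  31.] 1692.9409 [510. 188.   3.]
trayL [ 465. -104.   31.] 1537.0103 [458. -97.  22.]
trayT [441. 110.  31.] 1667.5352 [438. 114.  27.]
trayB [581. -96.  31.] 1499.4373 [569. -82.  12.]
mat [525. 292.   1.] 1729.3134 [533. 279.  13.]
rake [ 642. -256.  110.] 1290.8204 [ 645. -259.  116.]
redball [ 409. -247.  165.] 1372.556 [ 412. -250.  169.]
post [ 482. -254.  165.] 1339.5613 [ 482. -254.  165.]
foot [ 481. -259.    5.] 1430.0359 [ 487. -264.   13.]
lens1 [373. 177.   6.] 1758.5239 [369. 182.   1.]
lens2 [ 365. -123.    6.] 1586.6349 [ 359. -118.   -1.]
lens3 [731. 133.   6.] 1570.693 [726. 144.  -6.]
```

View pics/c1.png

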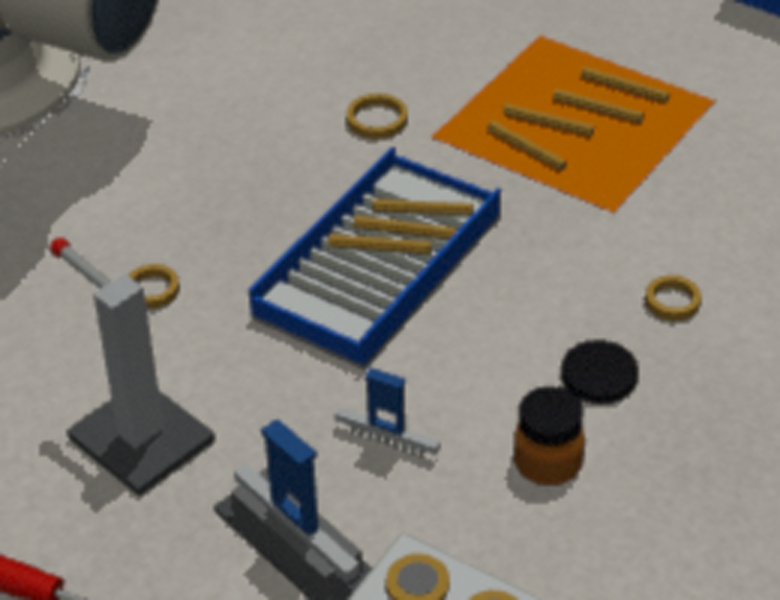

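```bash
python3 - <<'E'
from h import *
print(ctrl.get_ee_rot(),ctrl.get_ee_pos())
c=cam("wrist");Ti=np.linalg.inv(c[4]);print(Ti.round(2))
for y in (0,90,180,-90):
    for p in ([540,285,300],[500,30,250],[560,-270,330]): print(y,p,ctrl.inverse_kinematics(p,[180,0,y]))
ctrl.movep([525,190,330],[180,0,0]); print(ctrl.get_t())
snap("wrist","w1"); print(ctrl.get_ee_rot(),np.linalg.inv(cam("wrist")[4]).round(2))
E
```

```text
[-1.79913968e+02 -2.84752421e-03  1.49986572e+01] [ 155.2342013  -579.33776943  221.75858802]
[[ 2.6000e-01 -9.3000e-01 -2.8000e-01  2.3197e+02]
 [-9.7000e-01 -2.5000e-01 -7.0000e-02 -5.5827e+02]
 [-0.0000e+00  2.8000e-01 -9.6000e-01  3.8385e+02]
 [ 0.0000e+00  0.0000e+00  0.0000e+00  1.0000e+00]]
0 [540, 285, 300] [ 2.46320167e+01  8.72163921e+00  5.88148531e+01 -2.54444375e-14
  1.12463508e+02  1.14632017e+02]
0 [500, 30, 250] [-4.58481192e-01 -9.60151662e+00  8.21795808e+01 -2.54444375e-14
  1.07421936e+02  8.95415188e+01]
0 [560, -270, 330] [-2.88757516e+01  1.18031097e+01  5.22300361e+01 -2.54444375e-14
  1.15966854e+02  6.11242484e+01]
90 [540, 285, 300] [ 2.46320167e+01  8.72163921e+00  5.88148531e+01 -2.54444375e-14
  1.12463508e+02  2.46320167e+01]
90 [500, 30, 250] [-4.58481192e-01 -9.60151662e+00  8.21795808e+01 -2.54444375e-14
  1.07421936e+02 -4.58481192e-01]
90 [560, -270, 330] [-28.87575156  11.8031097   52.23003613   0.         115.96685417
 -28.87575156]
180 [540, 285, 300] [ 24.6320167    8.72163921  58.81485308   0.         112.46350771
 -65.3679833 ]
180 [500, 30, 250] [ -0.45848119  -9.60151662  82.17958081   0.         107.42193581
 -90.45848119]
180 [560, -270, 330] [ -28.87575156   11.8031097    52.23003613    0.          115.96685417
 -118.87575156]
-90 [540, 285, 300] None
-90 [500, 30, 250] None
-90 [560, -270, 330] [-2.88757516e+01  1.18031097e+01  5.22300361e+01 -2.54444375e-14
  1.15966854e+02  1.51124248e+02]
3.1667
[ 1.79988576e+02  6.88972956e-03 -6.22841542e-02] [[-0.0000e+00 -9.6000e-01 -2.8000e-01  6.0462e+02]
 [-1.0000e+00  0.0000e+00  0.0000e+00  1.9028e+02]
 [-0.0000e+00  2.8000e-01 -9.6000e-01  4.9190e+02]
 [ 0.0000e+00  0.0000e+00  0.0000e+00  1.0000e+00]]
```

View pics/w1.png

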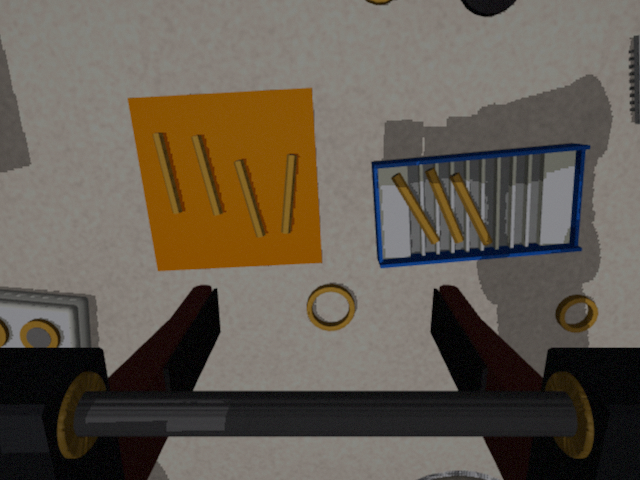

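```bash
cat >> h.py <<'E'
def strays(c,p,z=11.5,region=None,dbg=False):
    """brass blobs on the mat: returns list of (cx,cy,yaw_deg,len) in world, axis top z plane"""
    hsv=cv2.cvtColor(p,cv2.COLOR_BGR2HSV)
    h,s,v=cv2.split(hsv)
    m=((h>=15)&(h<=30)&(s>110)&(v>50)).astype(np.uint8)*255
    m=cv2.morphologyEx(m,cv2.MORPH_OPEN,np.ones((3,3)))
    if region is not None:
        r=np.zeros_like(m); cv2.fillConvexPoly(r,np.int32(region),255); m&=r
    out=[]
    for k in cv2.findContours(m,cv2.RETR_EXTERNAL,cv2.CHAIN_APPROX_NONE)[0]:
        if cv2.contourArea(k)<250: continue
        w=np.array([px2w_z(c,u,v,z)[:2] for u,v in k[:,0,:].astype(float)],np.float32)
        (x,y),(a,b),t=cv2.minAreaRect(w)
        if a<b: a,b=b,a; t+=90
        t=(t+90)%180-90
        if a>75 and a<105: out.append((float(x),float(y),float(t),float(a),float(b)))
    return sorted(out,key=lambda r:r[1])
E
python3 - <<'E'
from h import *
c,p,d=load("w1")
for r in strays(c,p): print(np.round(r,1))
print([px2w_z(c,u,v,1).round() for u,v in [(130,98),(312,89),(322,262),(158,270)]])
cv2.imwrite("pics/c2.png",cv2.resize(p[130:280,360:600],None,fx=3.3,fy=3.3,interpolation=cv2.INTER_CUBIC))
E
```

```text
[ 203.9 -157.3    8.7  104.3   18.3]
[496.9  23.8  29.8  92.7  11.6]
[501.   54.4  26.4  92.3  11.6]
[497.7  87.   33.2  93.1  11.7]
[array([620., 402.,   1.]), array([628., 204.,   1.]), array([431., 194.,   1.]), array([421., 393.,   1.])]
```

View pics/c2.png

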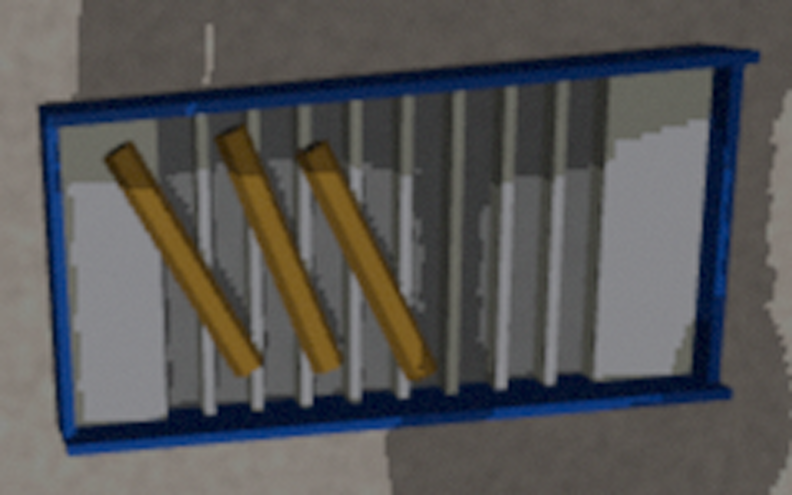

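```bash
python3 - <<'E'
from h import *
c,p,d=load("w1")
hsv=cv2.cvtColor(p,cv2.COLOR_BGR2HSV)
for u,v in [(205,170),(250,200),(290,190),(168,170),(220,130),(300,240),(190,250),(140,120)]: print(u,v,p[v,u],hsv[v,u])
ctrl.movep([545,25,230],[180,0,0])
ctrl.dwell(0.2)
snap("wrist","w2"); print(ctrl.get_t())
E
```

```text
205 170 [ 39  99 131] [ 20 179 131]
250 200 [ 34  97 130] [ 20 188 130]
290 190 [ 37  99 131] [ 20 183 131]
168 170 [17 59 81] [ 20 201  81]
220 130 [  0  85 136] [ 19 255 136]
300 240 [  0  81 137] [ 18 255 137]
190 250 [  0  82 138] [ 18 255 138]
140 120 [  2  82 136] [ 18 251 136]
4.2667
```

View pics/w2.png

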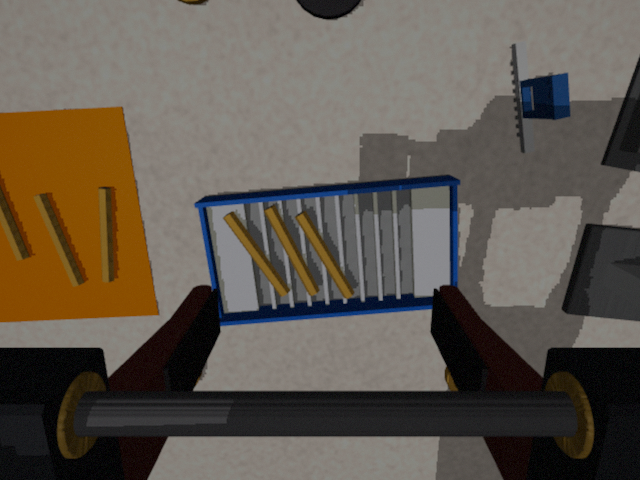

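```bash
sed -i 's/(s>110)&(v>50)/(s>110)\&(s<225)\&(v>50)/' h.py; python3 - <<'E'
from h import *
c,p,d=load("w1")
for r in strays(c,p): print(np.round(r,1))
c,p,d=load("w2")
print('w2')
for r in strays(c,p,26 ): print(np.round(r,1))
g=cv2.convertScaleAbs(p[165:335,190:470],alpha=1.3)
cv2.imwrite("pics/c3.png",cv2.resize(g,None,fx=2.85,fy=2.85,interpolation=cv2.INTER_CUBIC))
E
```

```text
[ 203.  -157.9    7.9  102.5   18.1]
[496.9  23.8  29.8  92.7  11.6]
[501.   54.4  26.4  92.3  11.6]
[497.7  87.   33.2  93.1  11.7]
[515.2 232.1  -6.   90.5  11.6]
[510.6 276.   14.1  90.6  11.8]
[536.8 321.9  11.5  90.5  11.7]
[539.4 366.1   8.9  91.2  11.5]
w2
[ 319.5 -238.7    8.    78.2   14.8]
[500.9  27.1  30.   90.5  11.1]
[505.1  57.   26.   90.5  11.4]
[501.9  88.5  32.9  90.1  11.5]
[519.4 222.   -5.9  86.6  10.9]
[515.4 264.4  13.8  87.1  12.3]
[323.8 291.6 -10.   89.7  15.5]
```

View pics/c3.png

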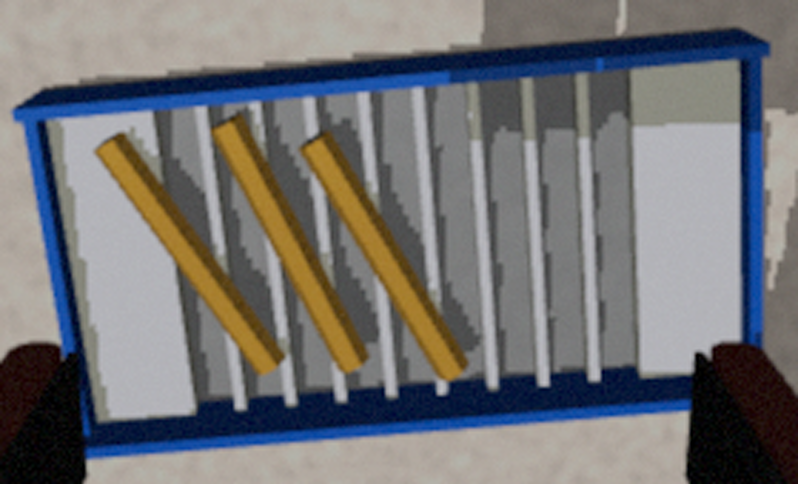

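```bash
cat >> h.py <<'E'
def fit2d(loc,w):
    loc=np.array(loc,float);w=np.array(w,float)
    a=(loc-loc.mean(0));b=(w-w.mean(0))
    th=np.arctan2((a[:,0]*b[:,1]-a[:,1]*b[:,0]).sum(),(a*b).sum())
    R=np.array([[np.cos(th),-np.sin(th)],[np.sin(th),np.cos(th)]])
    t=w.mean(0)-R@loc.mean(0); return t,np.degrees(th),(loc@R.T+t-w)
E
python3 - <<'E'
from h import *
c,p,d=load("w2")
pts=[(240,408),(290,405),(341,402),(391,397),(443,394),(492,389),(543,385),(594,381)]
ys=[59.5-17*i for i in range(8)]
w=[px2w_z(c,190+u/2.85,165+v/2.85,16)[:2] for u,v in pts]
t,th,res=fit2d([(-54,y) for y in ys],w); print(t,th,res.round(1).tolist())
# overlay
R=lambda q:(t+np.array([[np.cos(np.radians(th)),-np.sin(np.radians(th))],[np.sin(np.radians(th)),np.cos(np.radians(th))]])@np.array(q[:2]))
def P(x,y,z): q=R((x,y)); return w2px(c,[q[0],q[1],z])
S=4;o=np.array([190,165])
img=cv2.resize(p[165:335,190:390+0+0+80][:, :200],None,fx=S,fy=S); 
img=cv2.resize(p[165:335,190:470],None,fx=2.85,fy=2.85)
def L(a,b,col): cv2.line(img,tuple(np.int32((P(*a)-o)*2.85)),tuple(np.int32((P(*b)-o)*2.85)),col,1)
for y in ys: L((-54,y,16),(54,y,16),(0,0,255))
for s in(-1,1):
  L((58*s,-112.5,35),(58*s,112.5,35),(0,255,0)); L((-58,112.5*s,27),(58,112.5*s,27),(0,255,0)); L((-54,74.75*s,16),(54,74.75*s,16),(0,255,255))
cv2.imwrite("pics/c4.png",img)
E
```

```text
[503.75319882  21.50592062] 4.955669778604451 [[-0.3, -0.0], [0.0, -0.1], [0.3, 0.1], [-0.0, -0.1], [0.3, 0.4], [-0.1, -0.2], [-0.1, -0.1], [-0.1, -0.1]]
```

View pics/c4.png

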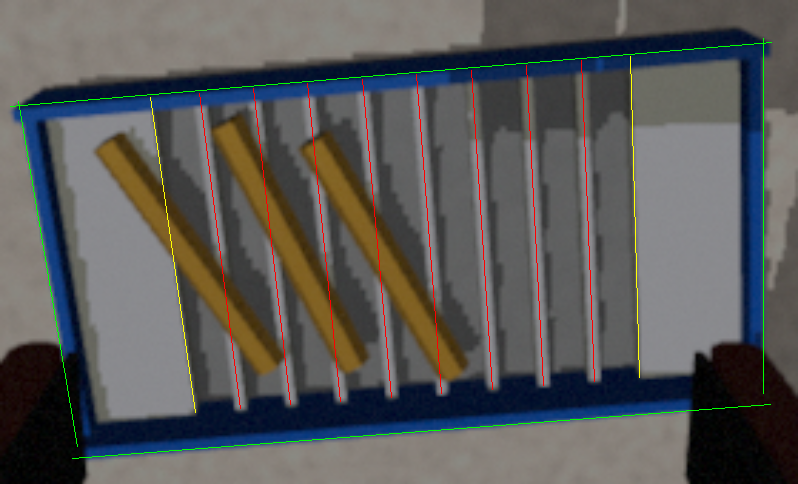

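```bash
cat >> h.py <<'E'
TR=np.array([503.75,21.5]);TY=4.96
def tray(x,y):
    a=np.radians(TY); return TR+np.array([np.cos(a)*x-np.sin(a)*y,np.sin(a)*x+np.cos(a)*y])
def matstrays(c,p):
    return [r for r in strays(c,p,10) if r[1]>170 and 400<r[0]<650]
def pick_place(gy,gx=0,off=0,name="q",zrel=17.7,dy=0):
    ctrl.movep([555,290,240],[180,0,0]); ctrl.grip(0.3,30)
    c,p,d=snap("wrist",name)
    S=matstrays(c,p); print(name,np.round(S,1).tolist())
    x,y,t,_,_=S[0]
    u=np.array([np.cos(np.radians(t)),np.sin(np.radians(t))])
    g=np.array([x,y])+u*off
    ctrl.movep([*g,60],[180,0,t]); ctrl.servo_line([*g,2.6],speed=80)
    ctrl.grip(0.0,30); ctrl.dwell(0.1); print("w",ctrl.get_grip_width()*88,ctrl.get_force().round(1) if hasattr(ctrl.get_force(),'round') else ctrl.get_force())
    ctrl.servo_line([*g,90],speed=200)
    q=tray(gx+off,gy+dy)
    ctrl.movep([*q,90],[180,0,TY]); ctrl.servo_line([*q,40],speed=150); ctrl.servo_line([*q,zrel],speed=40)
    print("ee",np.round(ctrl.get_ee_pos(),2),"F",np.round(ctrl.get_force(),1))
    ctrl.grip(0.3); ctrl.servo_line([*q,90],speed=150)
    print("t",ctrl.get_t())
E
python3 - <<'E'
from h import *
pick_place(-68,name="q1")
ctrl.movep([545,0,200],[180,0,0]); snap("wrist","q1b")
E
python3 -c "
import cv2
a=cv2.imread('pics/q1b.png');cv2.imwrite('pics/q1bc.png',cv2.resize(a[130:330,160:500],None,fx=2.3,fy=2.3))"
```

```text
q1 [[514.8, 233.1, -5.9, 90.3, 11.5], [509.6, 276.9, 13.9, 91.1, 11.4], [536.4, 323.1, 11.7, 91.2, 11.7], [538.7, 367.0, 8.7, 90.9, 11.8]]
w 10.047885520462923 [ 0.5  0.6 -0.9]
ee [509.64 -46.29  17.72] F [-0.2 -0.7 -0.9]
t 12.55
```

View pics/q1bc.png

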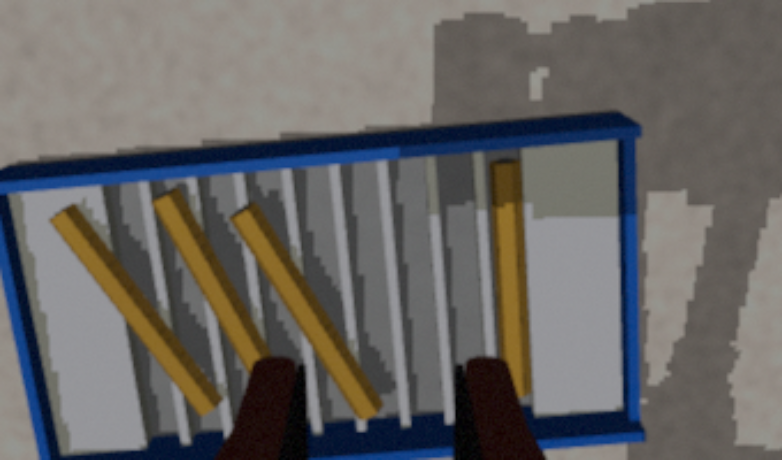

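```bash
cat >> h.py <<'E'
def intray(c,p,z):
    a=np.radians(-TY);R=np.array([[np.cos(a),-np.sin(a)],[np.sin(a),np.cos(a)]])
    o=[]
    for r in strays(c,p,z):
        q=R@(np.array(r[:2])-TR)
        if abs(q[0])<58 and abs(q[1])<112: o.append((*q,r[2]-TY,r[3],r[4]))
    return np.round(o,1)
E
python3 - <<'E'
from h import *
c,p,d=load("q1b"); print(intray(c,p,16)); print(intray(c,p,26))
# depth along rod & landing
R=np.linalg.inv(c[4])
for x,y in [(0,-68),(30,-68),(-30,-68),(0,-93),(0,-42.5),(0,-51)]:
    q=tray(x,y); u,v=np.int32(w2px(c,[*q,16]).round()); print(x,y,u,v,[px2w_d(c,u+i,v,float(d[v,u+i]))[2].round(1) for i in (-2,0,2)])
E
```

```text
[[  0.8 -68.2   0.1  89.7  10.9]
 [ -5.6   6.6  25.   93.2  11.6]
 [  0.6  69.1  28.2  92.   12. ]]
[[  4.2 -67.1   0.1  87.1  10.6]
 [ -2.    5.5  25.   90.5  11.3]
 [  4.   66.2  28.2  89.3  11.6]]
0 -68 382 253 [np.float64(16.2), np.float64(16.0), np.float64(16.7)]
30 -68 380 219 [np.float64(15.3), np.float64(15.8), np.float64(15.6)]
-30 -68 383 286 [np.float64(14.0), np.float64(14.6), np.float64(16.0)]
0 -93 411 251 [np.float64(16.7), np.float64(15.8), np.float64(15.7)]
0 -42.5 351 256 [np.float64(6.6), np.float64(14.9), np.float64(14.5)]
0 -51 361 255 [np.float64(5.0), np.float64(4.7), np.float64(5.4)]
```

```bash
sed -i 's/def pick_place(gy,gx=0,off=0,/def pick_place(gy,gx=0,off=0,rel=0.3,/; s/    ctrl.grip(0.3); ctrl.servo_line/    ctrl.grip(rel); ctrl.servo_line/' h.py
python3 - <<'E'
from h import *
pick_place(-51,name="q2",rel=0.22)
pick_place(-34,off=16,name="q3",rel=0.2)
ctrl.movep([545,0,200],[180,0,0]); c,p,d=snap("wrist","q3b"); print(intray(c,p,16))
E
python3 -c "
import cv2
a=cv2.imread('pics/q3b.png');cv2.imwrite('pics/q3bc.png',cv2.resize(a[130:330,160:500],None,fx=2.3,fy=2.3))"
```

```text
q2 [[509.6, 276.9, 13.9, 90.5, 11.5], [536.1, 323.0, 11.5, 91.1, 11.5], [538.7, 367.2, 8.7, 91.2, 11.6]]
w 10.297706269002287 [0.7 0.1 0. ]
ee [508.16 -29.35  17.7 ] F [ 1.   0.6 -0. ]
t 20.675
q3 [[536.3, 323.0, 11.8, 91.8, 12.0], [538.9, 367.2, 9.0, 91.0, 11.7]]
w 9.933841891847317 [ 0.2 -1.   0.2]
ee [522.64 -10.99  17.73] F [-0.5  0.7 -0.6]
t 28.6083
[[  0.5 -68.2   0.1  90.5  10.9]
 [  0.5 -33.    0.2  90.1  10.8]
 [ -5.8   6.6  24.9  93.4  11.9]
 [  3.6  37.6  21.4  87.2  11.9]
 [  0.7  69.1  28.2  92.1  12. ]]
```

View pics/q3bc.png

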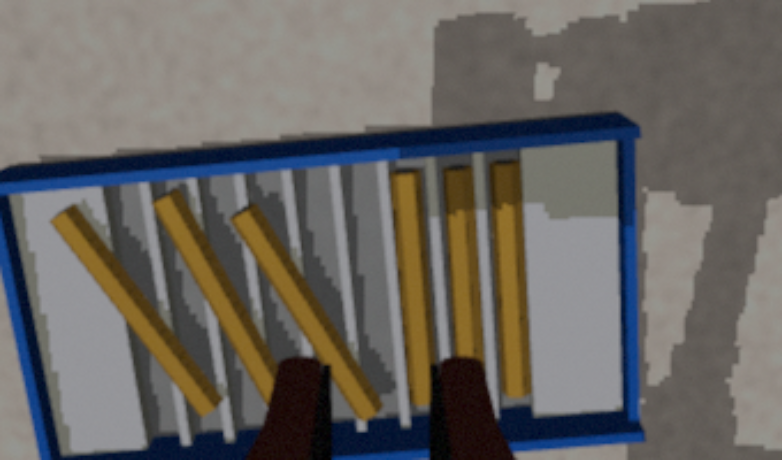

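```bash
python3 - <<'E'
from h import *
pick_place(-85,name="q4",rel=0.17,zrel=17.9)
# look at tray & then rake
ctrl.movep([545,0,200],[180,0,0]); c,p,d=snap("wrist","q4b"); print(intray(c,p,16))
ctrl.grip(1.0)
ctrl.movep([620,-180,290],[180,0,0]); snap("wrist","r1"); print(ctrl.get_t())
E
python3 -c "
import cv2
a=cv2.imread('pics/q4b.png');cv2.imwrite('pics/q4bc.png',cv2.resize(a[130:330,160:500],None,fx=2.3,fy=2.3))"
```

```text
q4 [[538.9, 367.1, 8.8, 91.0, 11.5]]
w 10.446578726441935 [-0.1 -0.  -0.4]
ee [510.99 -63.21  17.59] F [0.7 0.  0.1]
t 37.2417
[[ -3.3 -84.7  -0.1  92.4  10.7]
 [  0.6 -68.2   0.   89.7  11. ]
 [  2.4 -51.5  -0.1  85.   10.5]
 [  0.3 -33.    0.1  90.1  10.9]
 [ -5.7   6.6  25.   93.7  11.6]
 [  1.5  36.8  21.3  92.1  11.9]
 [  0.7  69.   28.1  92.   11.9]]
39.9917
```

View pics/q4bc.png

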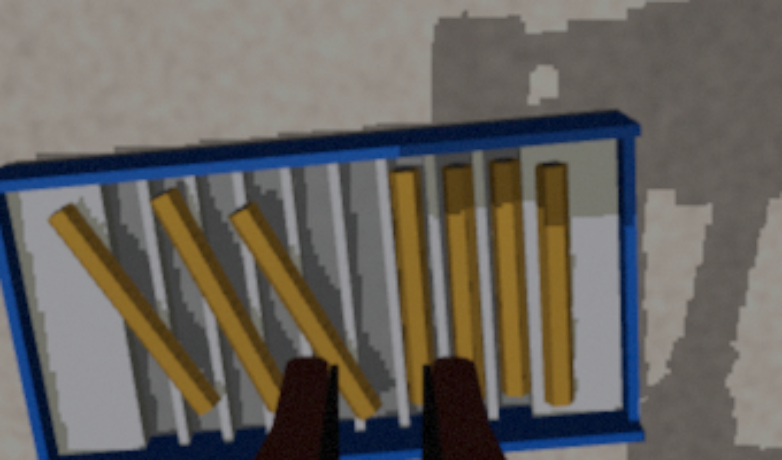

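View pics/r1.png

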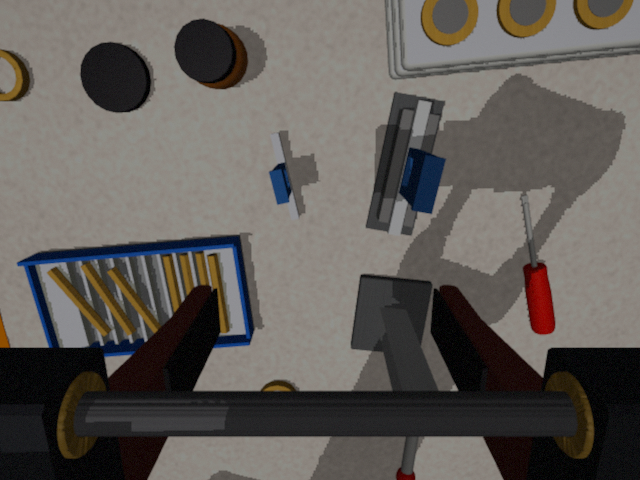

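```bash
python3 - <<'E'
from h import *
c,p,d=load("r1")
cv2.imwrite("pics/r1c.png",cv2.resize(cv2.convertScaleAbs(p[80:370,340:470],alpha=1.4),None,fx=2.06,fy=2.06,interpolation=cv2.INTER_CUBIC))
cv2.imwrite("pics/r1d.png",cv2.resize(cv2.convertScaleAbs(p[85:245,360:460],alpha=1.4),None,fx=3.7,fy=3.7,interpolation=cv2.INTER_CUBIC))
hsv=cv2.cvtColor(p,cv2.COLOR_BGR2HSV)
Z=np.full(d.shape,np.nan)
for v in range(85,245,8):
    print(v,[int(px2w_d(c,u,v,float(d[v,u]))[2]) for u in range(364,450,4)])
E
```

```text
85 [0, 0, 0, 0, 0, 0, 0, 0, 0, 0, 0, -1, 0, 0, -1, 0, 0, 0, 0, 0, 0, 0]
93 [0, 0, -2, 0, 0, 0, 0, 0, 7, 6, 6, 0, 0, 0, 0, 0, 0, -1, 0, 0, 0, -1]
101 [0, 0, 1, 0, 0, 2, 0, -1, 4, 6, 5, 6, 5, 5, 35, 34, 33, 5, 5, 4, 5, 0]
109 [0, -1, -1, 0, 0, 0, 0, 5, 5, 12, 28, 28, 6, 32, 35, 34, 35, 4, 5, 6, 0, 0]
117 [-1, 0, 0, 0, 0, 0, -1, 6, 7, 21, 31, 28, 30, 36, 36, 37, 34, 28, 30, 5, 0, 1]
125 [0, 0, 0, 0, 0, 0, 4, 6, 7, 29, 30, 30, 30, 36, 34, 34, 30, 28, 31, 1, 0, -1]
133 [-1, 0, 0, 0, 0, -1, 5, 7, 19, 31, 30, 30, 34, 34, 35, 34, 28, 30, 7, 0, 0, 0]
141 [-1, 0, 0, 0, 0, 2, 6, 6, 27, 30, 30, 28, 34, 34, 34, 30, 30, 29, -1, 0, 0, 0]
149 [0, 0, 0, 0, 0, 6, 5, 15, 29, 29, 30, 34, 49, 63, 50, 29, 30, 6, -1, 0, 0, 1]
157 [0, 0, -1, -1, 0, 6, 7, 26, 29, 28, 25, 39, 58, 74, 87, 116, 118, 117, 116, 117, -2, -1]
165 [1, -1, 0, 0, 7, 5, 13, 30, 30, 31, 34, 39, 39, 81, 95, 117, 117, 117, 117, 117, 119, 0]
173 [0, 0, 0, 0, 6, 6, 20, 29, 29, 24, 37, 39, 72, 87, 113, 117, 118, 118, 117, 117, -1, 0]
181 [0, -1, 1, 6, 6, 10, 29, 28, 30, 33, 39, 39, 79, 95, 118, 119, 117, 117, 115, 118, 0, -1]
189 [-1, -1, 0, 6, 7, 20, 30, 29, 21, 37, 56, 72, 88, 113, 118, 118, 118, 118, 118, 0, 0, 0]
197 [0, 0, 2, 6, 8, 29, 28, 29, 32, 35, 63, 80, 93, 118, 117, 118, 116, 116, 0, 0, -1, 0]
205 [-1, 0, 5, 6, 17, 29, 29, 30, 33, 35, 35, 30, 113, 118, 117, 117, 117, 118, 0, 0, 0, 0]
213 [0, 1, 4, 4, 28, 29, 30, 30, 34, 36, 34, 30, 29, 5, -2, 0, 0, -1, 0, -1, 0, -1]
221 [0, 4, 6, 5, 3, 29, 30, 34, 35, 35, 30, 28, 29, 0, -1, 0, 0, 0, 0, 0, -1, -1]
229 [0, 0, 0, 1, 6, 5, 28, 34, 34, 35, 5, 4, 3, 0, 0, 0, 0, 0, -1, -1, 451, 0]
237 [0, 1, 0, 0, 0, 0, 0, 0, 0, 0, 0, 0, 0, 0, 0, 0, 0, 0, 0, 0, -2, 0]
```

View pics/r1d.png

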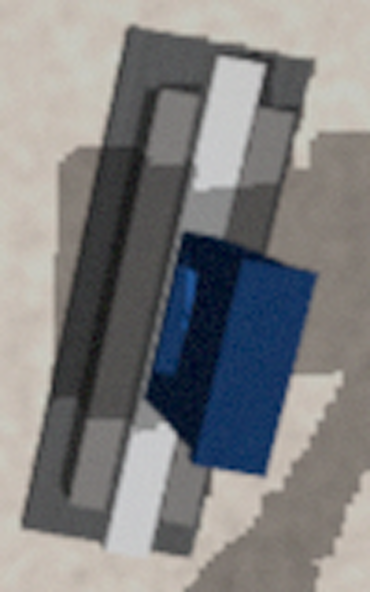

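```bash
python3 - <<'E'
from h import *
c,p,d=load("r1")
pts=[(243,250),(317,275),(267,475),(193,463)]
w=np.array([px2w_z(c,360+u/3.7,85+v/3.7,117.5)[:2] for u,v in pts]); print(w.round(1),np.linalg.norm(w-np.roll(w,-1,0),axis=1).round(1))
print(fit2d([(22,8),(22,-8),(-22,-8),(-22,8)],w))
# bar top corners z=35
pts=[(213,57),(268,62),(152,552),(104,547)]
w=np.array([px2w_z(c,360+u/3.7,85+v/3.7,35)[:2] for u,v in pts]); print(w.round(1))
print(fit2d([(65,6),(65,-6),(-65,-6),(-65,6)],w))
# stand
for u,v,z in [(359,274,6),(432,283,6),(427,353,6),(352,349,6)]: print(px2w_z(c,u,v,z).round(1), d[min(v+4,479),u])
E
```

```text
[[ 669.5 -254.6]
 [ 664.5 -270.2]
 [ 622.1 -262.9]
 [ 624.7 -246.9]] [16.4 43.  16.2 45.5]
(array([ 645.19230056, -258.65424373]), np.float64(-10.255685612981472), array([[-1.2818382 , -0.10013147],
       [ 0.95922945, -0.20345146],
       [ 0.05139424,  0.28775126],
       [ 0.27121451,  0.01583166]]))
[[ 709.3 -262.9]
 [ 708.2 -276.6]
 [ 581.6 -254.1]
 [ 583.  -241. ]]
(array([ 645.50601852, -258.64656405]), np.float64(-9.89085261104875), array([[ 1.22090837, -1.04921825],
       [ 0.34582327,  0.8722579 ],
       [-1.1111322 ,  0.71682676],
       [-0.45559943, -0.53986642]]))
[ 527.7 -215.2    6. ] 483.11966
[ 517.  -296.5    6. ] 475.01297
[ 429.  -296.9    6. ] 512.9499
[ 434.2 -209.1    6. ] 511.405
```

View pics/r1c.png

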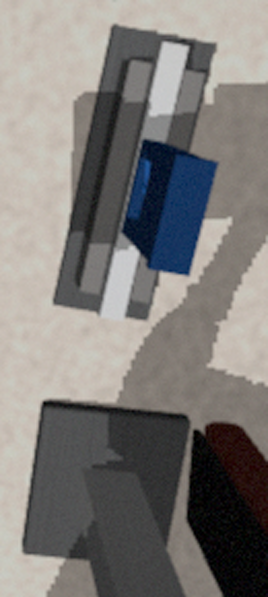

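```bash
python3 - <<'E'
from h import *
G=[645.3,-258.6]
ctrl.movep([*G,190],[180,0,-10.0]); ctrl.servo_line([*G,73.3],speed=120)
print(np.round(ctrl.get_force(),1))
ctrl.grip(0.0,60); ctrl.dwell(0.1); print("w",ctrl.get_grip_width()*88,np.round(ctrl.get_force(),1),ctrl.get_t())
ctrl.servo_line([*G,90],speed=40); print(np.round(ctrl.get_force(),1))
ctrl.servo_line([*G,210],speed=150); print(ctrl.get_grip_width()*88,np.round(ctrl.get_force(),1))
snap("side","s1");snap("wrist","s1w");print(ctrl.get_t())
E
python3 -c "
import cv2
a=cv2.imread('pics/s1.png');cv2.imwrite('pics/s1c.png',cv2.resize(a[100:300,220:460],None,fx=3,fy=3))"
```

```text
[-0.3  0.9 -0.5]
w 15.354301628227102 [-0.8 -0.2  0.9] 42.9167
[ 0.2  0.1 -1.5]
14.76579641872273 [ 0.8  0.5 -1.8]
44.5333
```

View pics/s1c.png

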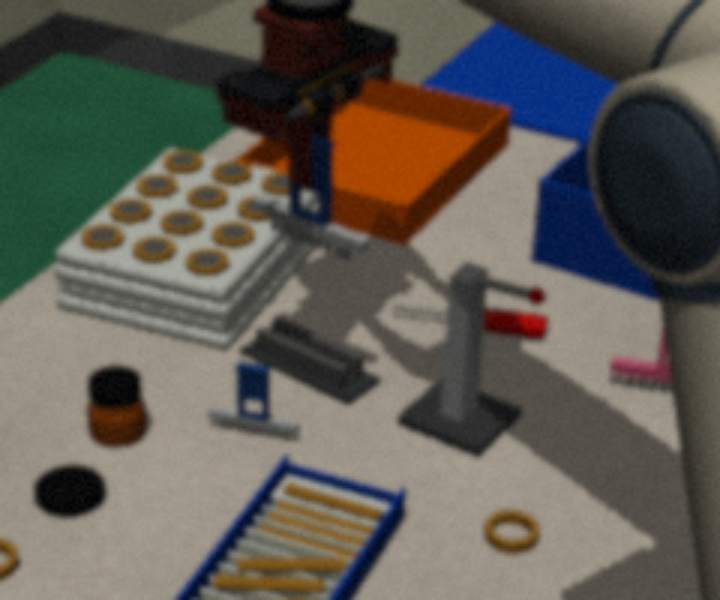

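View pics/s1w.png

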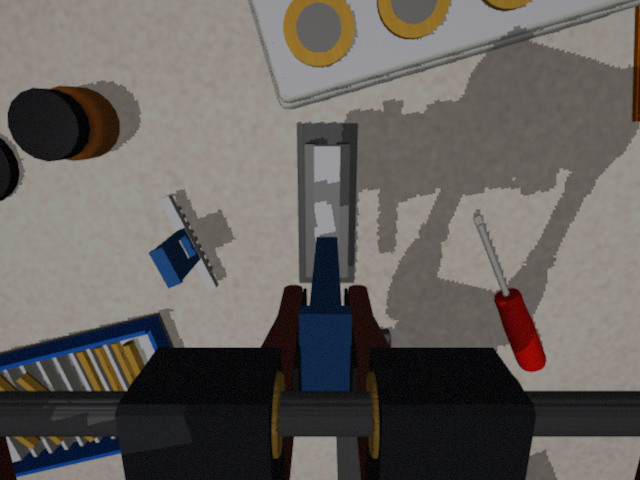

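```bash
python3 -c "
import cv2
a=cv2.imread('pics/s1w.png');cv2.imwrite('pics/s1wc.png',cv2.resize(cv2.convertScaleAbs(a[220:400,250:400],alpha=2),None,fx=3.3,fy=3.3))
a=cv2.imread('pics/s1.png');cv2.imwrite('pics/s1cc.png',cv2.resize(cv2.convertScaleAbs(a[100:190,290:350],alpha=1.6),None,fx=6.5,fy=6.5))"
```

```text
(no output)
```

View pics/s1wc.png

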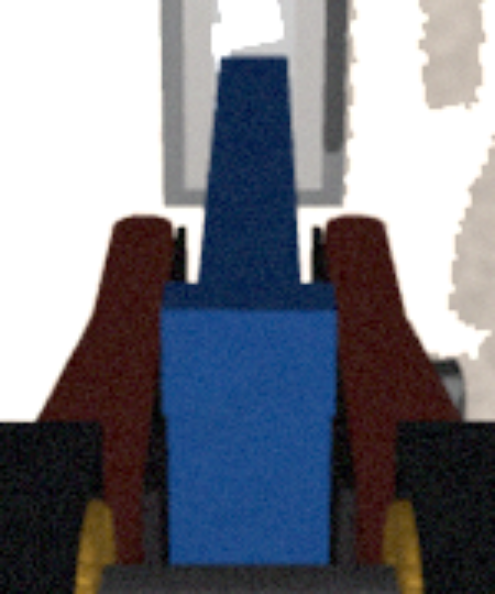

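View pics/s1cc.png

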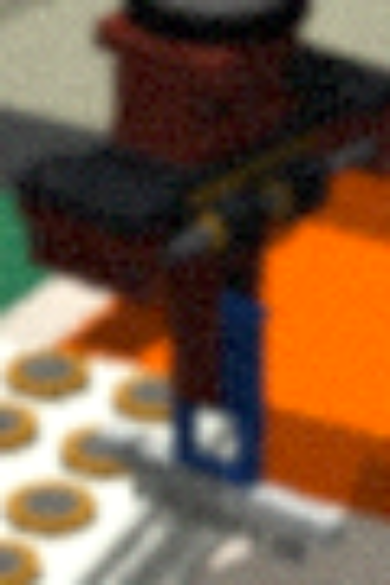

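```bash
python3 - <<'E'
from h import *
G=[645.3,-258.6]
ctrl.servo_line([*G,90],speed=120); ctrl.servo_line([*G,73.6],speed=30); print(np.round(ctrl.get_force(),1))
ctrl.grip(0.4); ctrl.dwell(0.2); ctrl.servo_line([*G,68.8],speed=30); print(np.round(ctrl.get_force(),1),np.round(ctrl.get_ee_pos(),1))
ctrl.grip(0.0,60); ctrl.dwell(0.1); print("w",ctrl.get_grip_width()*88,np.round(ctrl.get_force(),1),ctrl.get_t())
snap("wrist","s2w")
E
python3 -c "
import cv2
a=cv2.imread('pics/s2w.png');cv2.imwrite('pics/s2wc.png',cv2.resize(cv2.convertScaleAbs(a[220:400,250:400],alpha=2),None,fx=3.3,fy=3.3))"
```

```text
[-0.7 -0.2 -1.6]
[-0.   0.4 -0.8] [ 645.  -258.5   68.2]
w 15.365635441004528 [-0.3  0.7 -0.3] 47.975
```

View pics/s2wc.png

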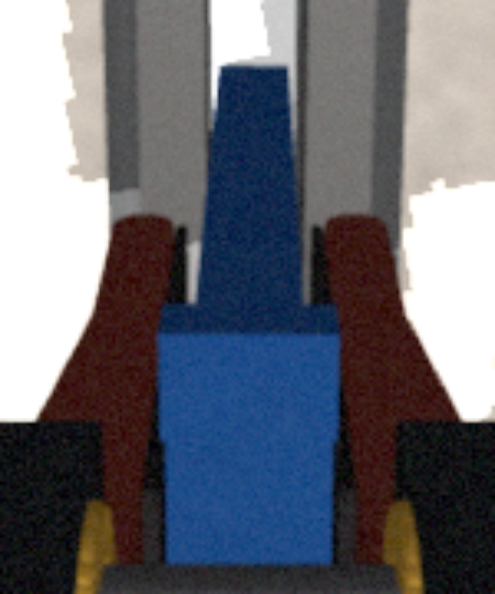

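```bash
python3 - <<'E'
from h import *
c,p,d=load("w2")
tcp=np.array([545,25,230.])
for v in range(284,410,6):
    row=[]
    for u in range(425,500,5):
        if d[v,u]<=0: row.append("--");continue
        q=px2w_d(c,u,v,float(d[v,u]))-tcp
        row.append("%d,%d,%d"%tuple(q.round()) if q[2]>-15 else ".")
    print(v," ".join(row))
cv2.imwrite("pics/f.png",cv2.resize(cv2.convertScaleAbs(p[270:480,420:640],alpha=2.5),None,fx=3.5,fy=2.8))
E
```

```text
284 . . . . 13,-46,0 . . . . . . . . . .
290 . . 11,-42,3 12,-44,4 13,-45,7 13,-47,7 13,-49,7 13,-51,6 . . . . . . .
296 . . 9,-42,4 11,-42,8 13,-43,13 13,-45,13 13,-47,13 13,-49,12 . . . . . . .
302 . . 7,-42,4 10,-41,13 12,-43,15 13,-43,19 13,-45,19 13,-47,17 13,-49,19 . . . . . .
308 . . 5,-42,6 8,-42,12 11,-41,19 11,-43,19 13,-44,23 13,-45,24 13,-48,22 13,-49,24 . . . . .
314 . . 2,-42,6 6,-42,14 9,-42,19 11,-42,25 11,-44,24 13,-44,29 13,-46,27 13,-47,29 12,-50,27 . . . .
320 . . 0,-42,7 3,-42,14 7,-41,21 9,-42,25 11,-42,30 13,-43,32 13,-45,32 13,-47,32 12,-48,31 13,-50,32 . . .
326 . . -2,-42,7 1,-42,14 4,-42,20 7,-42,25 10,-42,32 11,-43,34 13,-43,36 13,-45,37 12,-47,35 13,-48,36 13,-50,37 . .
332 . . -5,-42,8 -1,-42,15 2,-42,21 6,-41,28 8,-42,32 11,-41,38 12,-43,38 13,-43,41 13,-45,41 13,-47,41 13,-48,41 13,-50,41 13,-52,41
338 . . -7,-42,9 -3,-42,15 0,-42,22 3,-42,27 6,-42,33 10,-41,39 11,-42,42 12,-43,42 13,-44,44 13,-46,44 13,-47,44 13,-49,44 13,-50,45
344 . . . -5,-42,16 -2,-42,23 2,-42,28 4,-42,32 7,-42,37 10,-42,43 11,-42,45 12,-43,46 12,-45,47 13,-46,48 13,-47,49 13,-49,
[... 525 characters left out ...]
,-42,53 9,-41,57 8,-43,56 10,-43,60 12,-43,63
380 . . . . . . -7,-42,37 -4,-42,42 -1,-42,46 2,-41,51 4,-42,54 7,-42,57 8,-42,59 9,-43,60 11,-43,64
386 . . . . . . . -6,-42,42 -3,-42,46 0,-41,51 3,-42,54 4,-42,57 5,-43,58 7,-43,60 9,-43,64
392 30,-16,95 30,-17,95 30,-18,95 30,-19,95 30,-20,94 29,-21,94 29,-22,94 30,-23,95 29,-24,94 30,-25,95 30,-26,95 30,-26,95 29,-28,94 31,-28,96 30,-29,95
398 30,-16,96 30,-17,96 30,-18,97 29,-19,96 30,-19,96 29,-21,96 30,-21,96 30,-22,97 29,-23,96 30,-24,97 30,-25,96 30,-26,96 30,-26,97 30,-27,97 29,-29,96
404 29,-16,97 29,-17,97 29,-18,97 29,-18,97 30,-19,98 29,-20,97 29,-21,97 29,-22,97 29,-23,97 29,-24,97 29,-25,97 29,-26,97 29,-27,97 30,-27,98 29,-29,97
```

View pics/f.png

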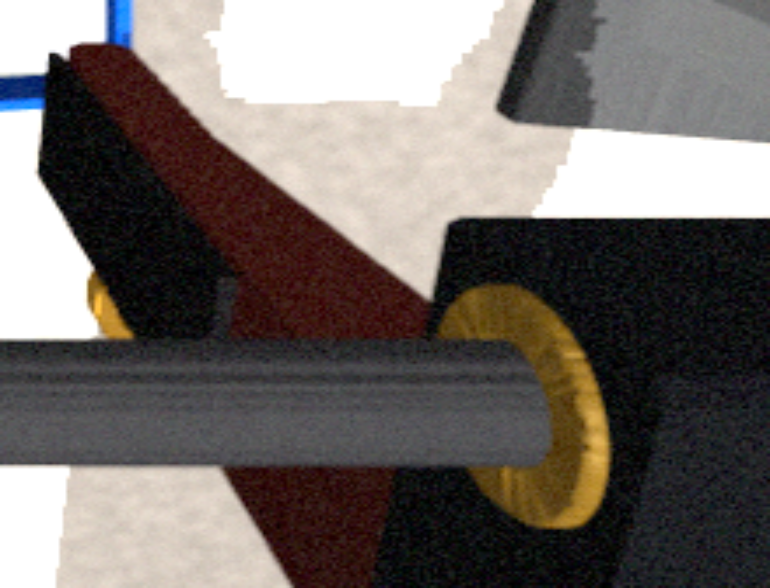

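```bash
python3 - <<'E'
from h import *
G=[645.3,-258.6]
ctrl.grip(1.0); ctrl.servo_line([*G,200],speed=150)
snap("wrist","r2")
ctrl.movep([*G,200],[180,0,80.0]); ctrl.servo_line([*G,68.6],speed=120)
print(np.round(ctrl.get_force(),1))
ctrl.grip(0.0,60); ctrl.dwell(0.1); print("w",ctrl.get_grip_width()*88,np.round(ctrl.get_force(),1),ctrl.get_ee_pos(),ctrl.get_t())
snap("wrist","s3w")
ctrl.servo_line([*G,90],speed=40); print(np.round(ctrl.get_force(),1),np.round(ctrl.get_torque(),2))
ctrl.servo_line([*G,200],speed=150); print(ctrl.get_grip_width()*88,np.round(ctrl.get_force(),1),np.round(ctrl.get_torque(),2))
snap("side","s3");print(ctrl.get_t())
E
python3 -c "
import cv2
a=cv2.imread('pics/s3.png');cv2.imwrite('pics/s3c.png',cv2.resize(cv2.convertScaleAbs(a[110:210,270:400],alpha=1.5),None,fx=5,fy=5))"
```

```text
[-0.2  0.5  0.6]
w 43.82186407103113 [-1.   0.4  1. ] [ 645.21195256 -258.56927186   68.55392399] 53.775
[ 0.3  0.1 -1. ] [-0.01 -0.06 -0.04]
43.63280170742255 [-0.4 -0.4 -1.8] [-0.03 -0.02  0.05]
55.4417
```

View pics/s3w.png

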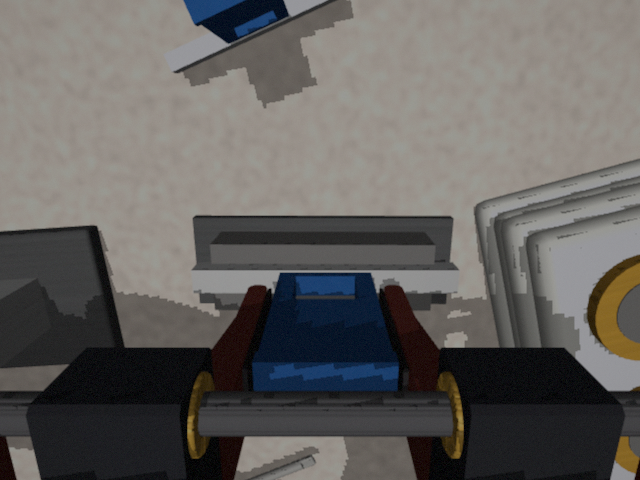

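View pics/s3c.png

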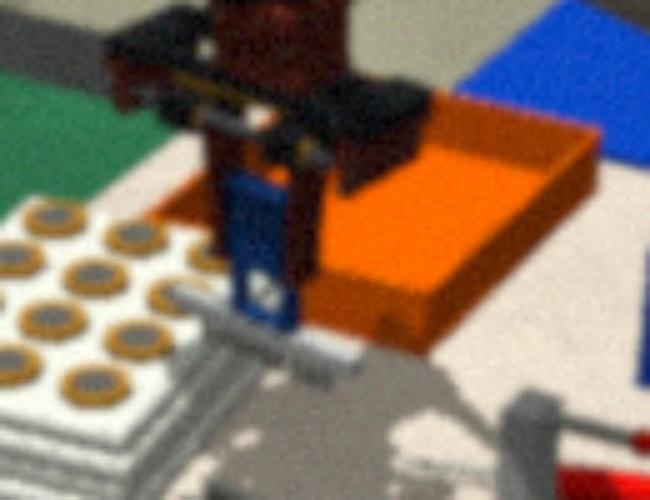

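```bash
python3 - <<'E'
from h import *
q=tray(0,103); print(q)
ctrl.movep([*q,180],[180,0,TY+90]); ctrl.servo_line([*q,90],speed=100); ctrl.dwell(0.15); f0=np.array(ctrl.get_force())
snap("scene","k0"); snap("wrist","k0w")
z=83.5
while z>77:
    ctrl.servo_line([*q,z],speed=20); ctrl.dwell(0.1); f=np.array(ctrl.get_force())-f0; print(z,f.round(1),np.round(ctrl.get_ee_pos()[2],2))
    if abs(f[2])>4: break
    z-=0.5
print(ctrl.get_t())
E
python3 -c "
import cv2
a=cv2.imread('pics/k0.png');cv2.imwrite('pics/k0c.png',cv2.resize(cv2.convertScaleAbs(a[170:300,260:400],alpha=1.5),None,fx=5,fy=4.5))"
```

```text
[494.84459461 124.11429606]
83.5 [ 0.   1.4 -1.3] 83.52
83.0 [ 0.4  0.9 -1. ] 83.06
82.5 [ 0.7  0.7 -0.6] 82.49
82.0 [ 0.8  0.1 -0.3] 82.0
81.5 [-0.2 -0.1 -1.3] 81.51
81.0 [-0.4  0.2 -1. ] 80.97
80.5 [ 0.2  0.9 -0.6] 80.51
80.0 [-1.5  0.5  4.8] 80.47
61.2917
```

View pics/k0c.png

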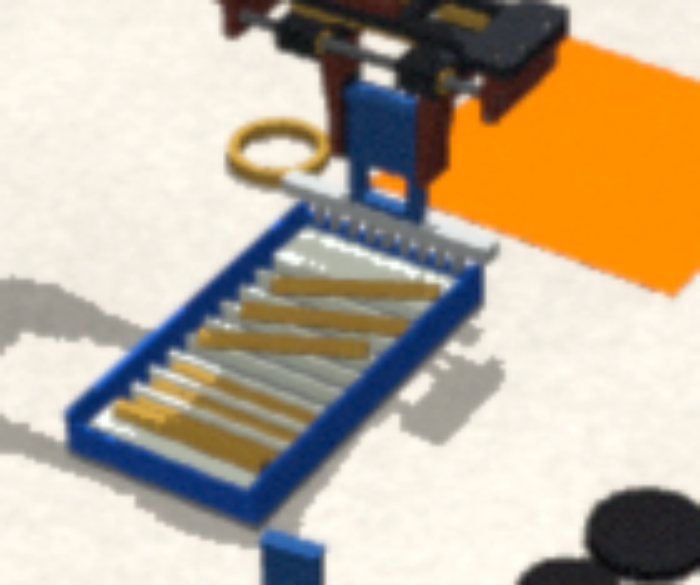

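View pics/k0w.png

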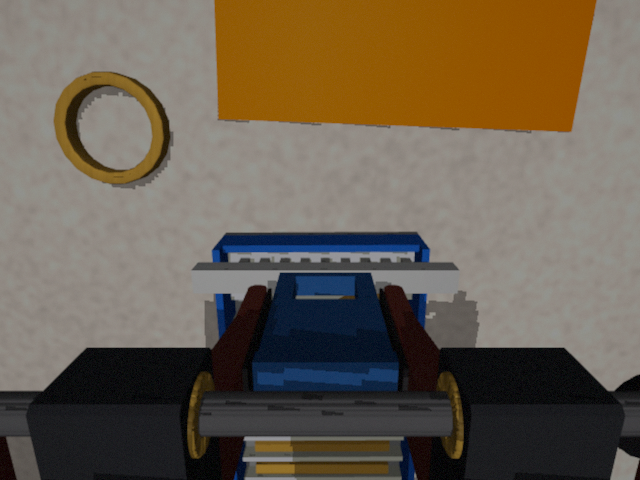

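```bash
cat >> h.py <<'E'
def sweep(y0,y1,z=80.6,speed=30,n=4):
    for y in np.linspace(y0,y1,n+1)[1:]:
        ctrl.servo_line([*tray(0,y),z],speed=speed); print("y%.0f"%y,np.round(ctrl.get_force(),1),end=' ')
    print(ctrl.get_t())
E
python3 - <<'E'
from h import *
ctrl.servo_line([*tray(0,103),80.6],speed=20)
sweep(103,50,n=3); snap("scene","k1"); sweep(50,20,n=2); snap("scene","k2")
E
python3 -c "
import cv2,numpy as np
b=[]
for k in ('k1','k2'):
  a=cv2.imread(f'pics/{k}.png'); b.append(cv2.resize(cv2.convertScaleAbs(a[180:300,260:370],alpha=1.5),None,fx=3.6,fy=4))
cv2.imwrite('pics/k12.png',np.hstack(b))"
```

```text
y85 [-0.1 -0.5 -1.6] y68 [-0.5 -0.  -1.6] y50 [-0.   0.5 -2.5] 63.7667
y35 [ 1.  -0.4 -1.9] y20 [-0.1 -1.  -1.3] 65.1167
```

View pics/k12.png

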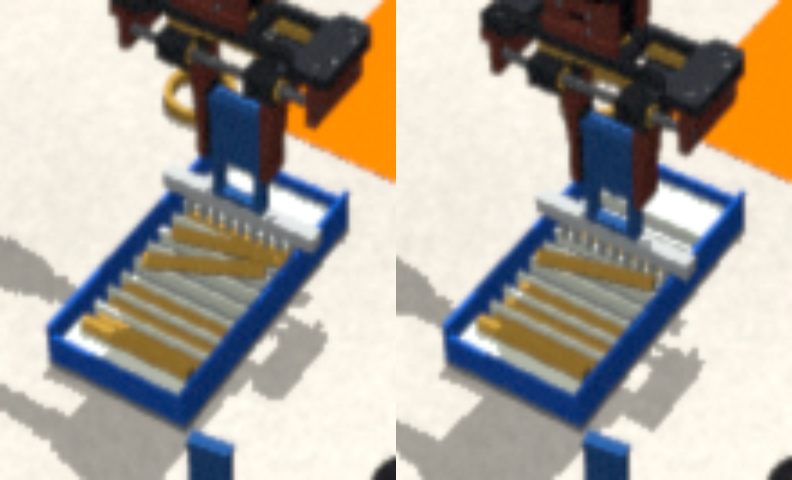

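```bash
python3 - <<'E'
from h import *
sweep(20,-4,n=2,speed=25); snap("scene","k3"); snap("side","k3s")
E
python3 -c "
import cv2,numpy as np
b=[]
for k,s in (('k3',(180,300,260,370)),('k3s',(230,330,260,370))):
  a=cv2.imread(f'pics/{k}.png')[s[0]:s[1],s[2]:s[3]]; b.append(cv2.resize(cv2.convertScaleAbs(a,alpha=1.5),(396,480)))
cv2.imwrite('pics/k3c.png',np.hstack(b))"
```

```text
y8 [-0.7 -0.4 -1.4] y-4 [-0.9  0.3 -2.3] 66.4333
```

View pics/k3c.png

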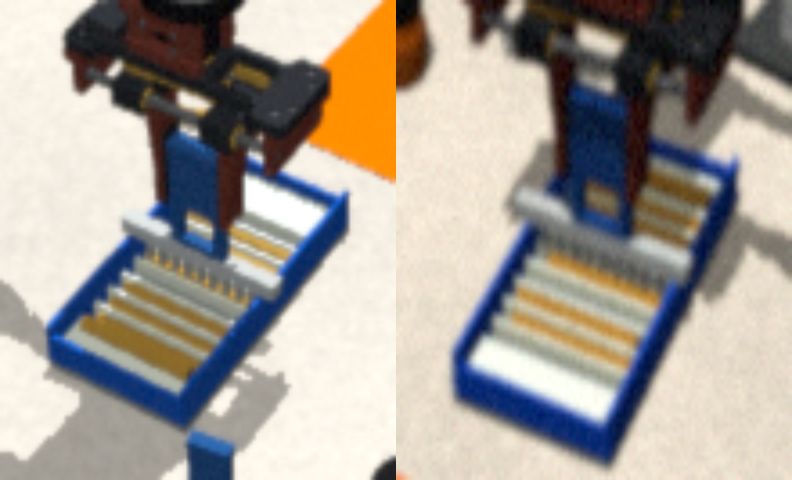

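```bash
python3 - <<'E'
from h import *
ctrl.servo_line([*tray(0,-4),125],speed=120)
ctrl.servo_line([*tray(0,-102),125],speed=150)
snap("scene","k4"); snap("side","k4s")
ctrl.servo_line([*tray(0,-102),80.6],speed=60); print(np.round(ctrl.get_force(),1),ctrl.get_t())
E
python3 -c "
import cv2,numpy as np
b=[]
for k,s in (('k4',(180,300,260,370)),('k4s',(230,330,260,370))):
  a=cv2.imread(f'pics/{k}.png')[s[0]:s[1],s[2]:s[3]]; b.append(cv2.resize(cv2.convertScaleAbs(a,alpha=1.5),(396,480)))
cv2.imwrite('pics/k4c.png',np.hstack(b))"
```

```text
[-0.6  0.3 -0.3] 68.8417
```

View pics/k4c.png

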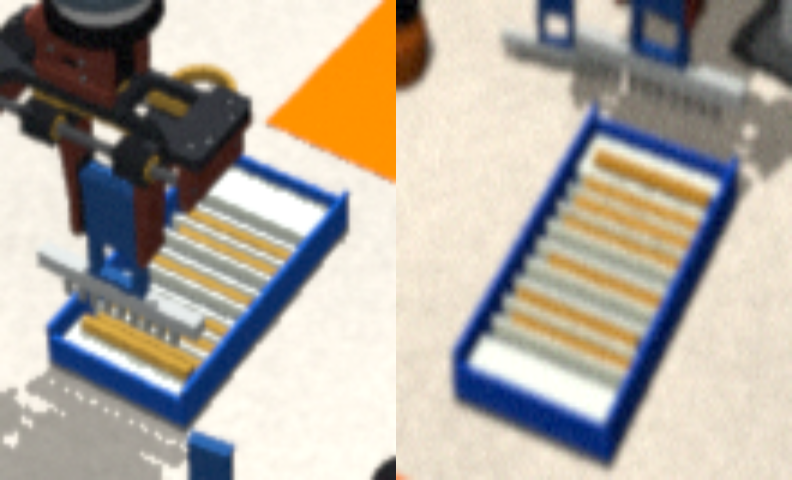

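```bash
python3 - <<'E'
from h import *
sweep(-102,-12,n=5,speed=28)
ctrl.servo_line([*tray(0,-12),125],speed=120)
ctrl.servo_line([*tray(0,-120),160],speed=200)
snap("scene","k5"); snap("side","k5s"); print(ctrl.get_t())
E
python3 -c "
import cv2,numpy as np
b=[]
for k,s in (('k5',(180,300,260,370)),('k5s',(230,330,260,370))):
  a=cv2.imread(f'pics/{k}.png')[s[0]:s[1],s[2]:s[3]]; b.append(cv2.resize(cv2.convertScaleAbs(a,alpha=1.5),(396,480)))
cv2.imwrite('pics/k5c.png',np.hstack(b))"
```

```text
y-84 [ 1.5  0.5 -1.9] y-66 [-0.4  0.2 -1.3] y-48 [-0.6 -0.8 -1.4] y-30 [ 1.2 -0.  -2.2] y-12 [ 0.5 -0.1 -1.9] 72.8
74.1333
```

View pics/k5c.png

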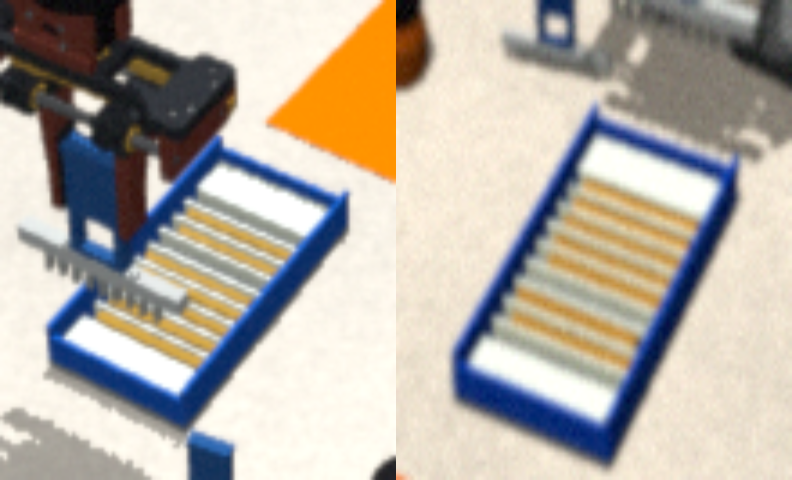

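```bash
python3 - <<'E'
from h import *
ctrl.movep([*tray(0,-100),250],[180,0,TY+90]); ctrl.dwell(0.1)
c,p,d=snap("wrist","k6"); print(intray(c,p,16),ctrl.get_t())
# height map along each groove
for gy in (68,51,34,17,0,-17,-34,-51,-68):
    row=[]
    for x in (-38,-25,-12,0,12,25,38):
        u,v=np.int32(np.round(w2px(c,[*tray(x,gy),16])))
        row.append(round(float(np.median([px2w_d(c,u+i,v,float(d[v,u+i]))[2] for i in(-1,0,1)])),1) if 0<=v<480 else None)
    print(gy,row)
E
```

```text
[[  0.3 -66.3   0.   89.1   9. ]
 [ -0.1 -49.4   0.   88.9   8.8]
 [ -0.1 -32.9   0.   89.5  10.3]
 [ -0.5 -16.    0.   89.3  10. ]
 [ -3.6  -0.7   0.   89.2  10.6]
 [  3.6  33.5   0.   89.2  10.1]
 [ -1.3  51.4  -0.   89.6  10.5]] 74.7417
68 [6.1, 5.9, 5.7, 6.4, 5.4, 5.6, 6.6]
51 [14.3, 15.7, 15.5, 16.2, 16.8, 15.8, 15.7]
34 [15.2, 15.3, 16.5, 15.9, 16.0, 16.1, 16.2]
17 [5.4, 5.9, 6.3, 5.1, 6.3, 7.4, 4.9]
0 [15.3, 17.2, 16.7, 15.5, 16.3, 15.8, 16.5]
-17 [16.2, 16.5, 16.9, 16.3, 16.7, 16.4, 15.9]
-34 [16.1, 16.3, 16.2, 16.5, 15.2, 15.1, 15.8]
-51 [16.6, 16.4, 15.6, 15.6, 16.6, 15.5, 16.6]
-68 [16.3, 16.1, 15.7, 16.1, 15.8, 16.1, 16.7]
```

View pics/k6.png

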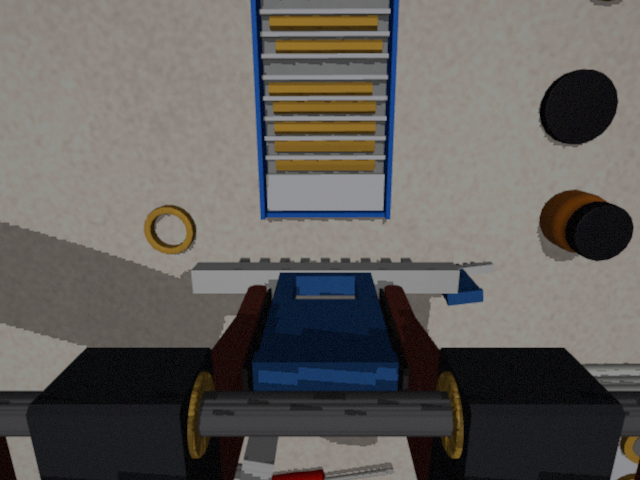

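```bash
python3 - <<'E'
from h import *
print(ctrl.inverse_kinematics([340,-245,290],[180,0,-5.5]))
ctrl.servo_line([*tray(0,-100),290])
ctrl.movep([340,-245,290],[180,0,-5.5]); ctrl.dwell(0.2)
c,p,d=snap("wrist","p1"); print(ctrl.get_t(),ctrl.get_ee_pos())
snap("scene","p1s"); snap("side","p1t")
E
```

```text
[-4.04296447e+01 -2.09222300e+01  8.73938541e+01 -2.54444375e-14
  1.13528376e+02  5.50703553e+01]
76.5667 [ 340.44095596 -244.67491766  289.82686976]
```

View pics/p1.png

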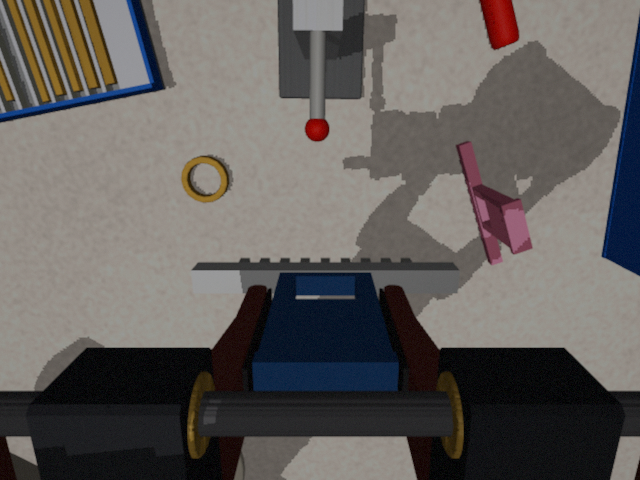

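View pics/p1s.png

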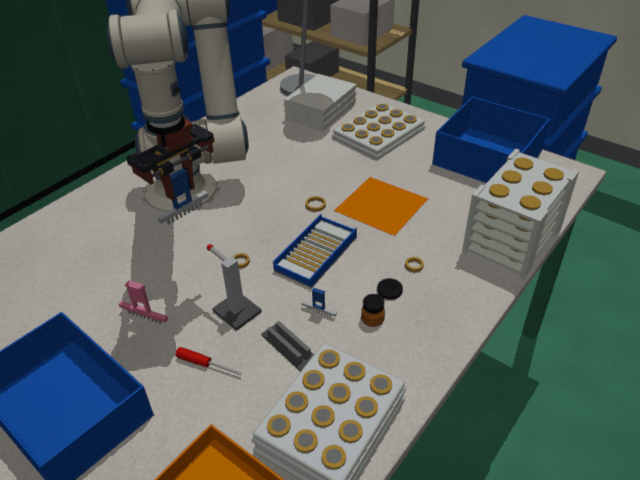

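```bash
python3 - <<'E'
from h import *
c,p,d=load("p1")
for u,v,z in [(317,129,165.5),(317.5,29,165),(293,29,165),(343,29,165),(316.5,80,168),(317.5,35,165)]: print(u,v,px2w_z(c,u,v,z).round(1), px2w_d(c,int(u),int(v),float(d[int(v),int(u)])).round(1))
hsv=cv2.cvtColor(p,cv2.COLOR_BGR2HSV)
m=((hsv[...,0]<8)|(hsv[...,0]>172))&(hsv[...,1]>150); m[200:]=0;m[:,400:]=0
v,u=np.nonzero(m); print("ball",u.mean(),v.mean(),len(u),px2w_z(c,u.mean(),v.mean(),165.5).round(1))
cv2.imwrite("pics/p1c.png",cv2.resize(cv2.convertScaleAbs(p[0:150,260:380],alpha=1.5),None,fx=4,fy=4))
E
```

```text
317 129 [ 409.6 -244.7  165.5] [ 409.8 -244.8  173.1]
317.5 29 [ 468.  -250.8  165. ] [ 467.9 -250.5  165.5]
293 29 [ 469.4 -236.   165. ] [ 495.7 -228.1   13.7]
343 29 [ 466.5 -266.2  165. ] [ 491.6 -274.3   11.9]
316.5 80 [ 438.9 -247.4  168. ] [ 438.9 -247.1  168.4]
317.5 35 [ 464.7 -250.5  165. ] [ 464.7 -250.2  164.8]
ball 316.57882352941175 129.02823529411765 425 [ 409.6 -244.4  165.5]
```

View pics/p1c.png

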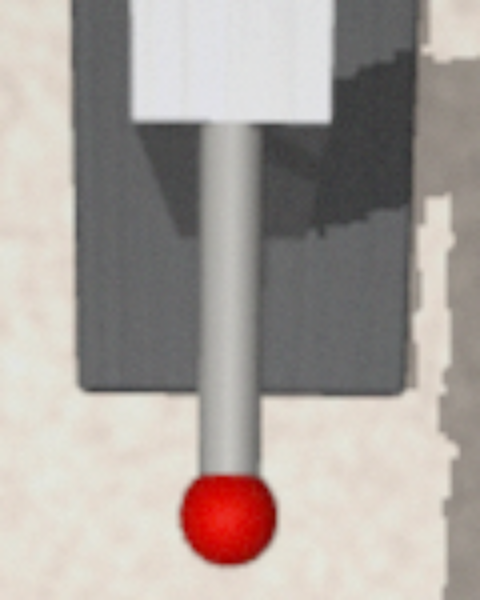

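```bash
python3 - <<'E'
from h import *
ball=np.array([409.6,-244.6]); Y=-5.9; u=np.array([np.cos(np.radians(Y)),np.sin(np.radians(Y))])
root=ball+58*u
s=ball-38*u; m=root-28*u; print(s,m,root)
ctrl.movep([*s,285],[180,0,Y]); ctrl.servo_line([*s,180.8],speed=120); ctrl.dwell(0.1)
snap("scene","h1"); snap("side","h1s"); snap("wrist","h1w"); print(ctrl.get_t(),np.round(ctrl.get_force(),1))
E
python3 -c "
import cv2,numpy as np
b=[]
for k,s in (('h1',(170,330,150,290)),('h1s',(140,260,330,480))):
  a=cv2.imread(f'pics/{k}.png')[s[0]:s[1],s[2]:s[3]]; b.append(cv2.resize(cv2.convertScaleAbs(a,alpha=1.5),(398,420)))
cv2.imwrite('pics/h1c.png',np.hstack(b))"
```

```text
[ 371.80129295 -240.6938836 ] [ 439.44108451 -247.6837761 ] [ 467.29276339 -250.56196713]
78.1917 [-0.5  0.3 -2.1]
```

View pics/h1c.png

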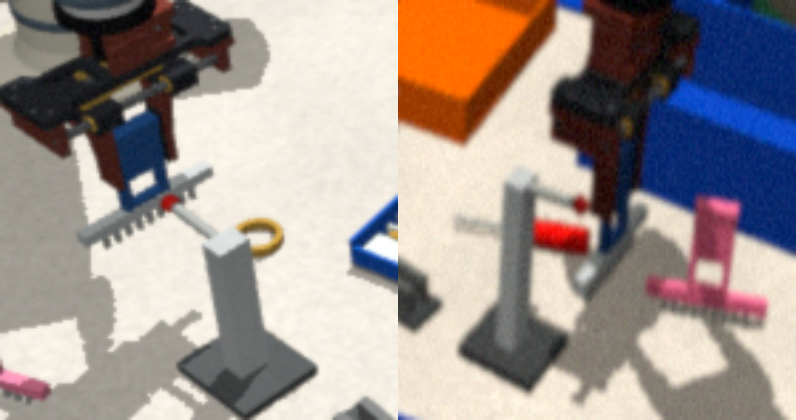

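View pics/h1w.png

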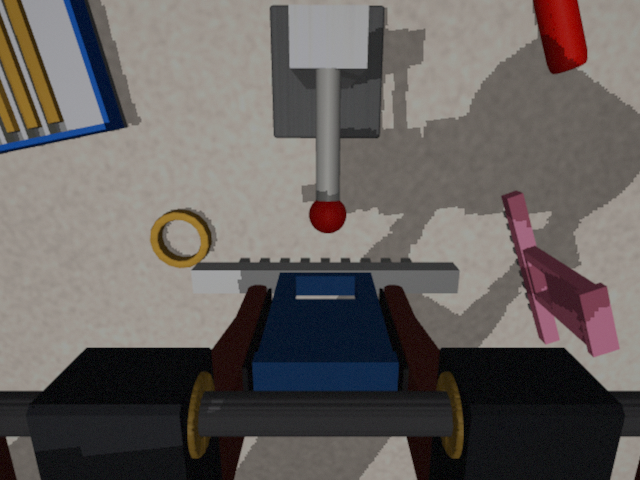

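```bash
python3 - <<'E'
from h import *
c=cam("scene"); print(w2px(c,[371.8,-240.7,165.3]),w2px(c,[409.6,-244.6,165.3]))
a=cv2.imread("pics/h1.png"); cv2.imwrite("pics/h1z.png",cv2.resize(cv2.convertScaleAbs(a[205:265,175:235],alpha=1.5),None,fx=9,fy=9,interpolation=cv2.INTER_CUBIC))
E
```

```text
[200.67790666 239.04541301] [210.97468059 246.53059854]
```

View pics/h1z.png

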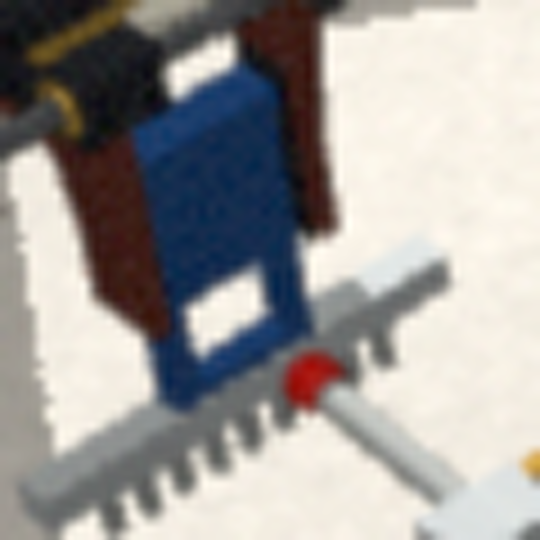

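```bash
python3 - <<'E'
from h import *
ball=np.array([409.6,-244.6]); Y=-5.9; u=np.array([np.cos(np.radians(Y)),np.sin(np.radians(Y))])
root=ball+58*u; m=root-28*u
s=ball-38*u
for f in (0.25,0.5,0.6,0.7,0.8,0.9,1.0):
    q=s+(m-s)*f; z=180.8 if f<=.6 else 180.8-2.3*(f-.6)/.4
    ctrl.servo_line([*q,z],speed=40); F=np.array(ctrl.get_force()); print(f,F.round(1))
    if np.abs(F).max()>8: print("STOP"); break
snap("scene","h2"); snap("side","h2s"); snap("wrist","h2w"); print(ctrl.get_t())
E
python3 -c "
import cv2,numpy as np
b=[]
for k,s in (('h2',(190,330,170,290)),('h2s',(140,260,330,450))):
  a=cv2.imread(f'pics/{k}.png')[s[0]:s[1],s[2]:s[3]]; b.append(cv2.resize(cv2.convertScaleAbs(a,alpha=1.5),(398,420)))
cv2.imwrite('pics/h2c.png',np.hstack(b))"
```

```text
0.25 [-1.3 -0.1 -2. ]
0.5 [-0.   0.3 -2.2]
0.6 [ 0.5  0.3 -2. ]
0.7 [-0.  -0.5 -1.9]
0.8 [-0.9 -0.6 -2.5]
0.9 [ 0.4 -0.4 -2.3]
1.0 [ 1.  -1.  -2.1]
81.075
```

View pics/h2c.png

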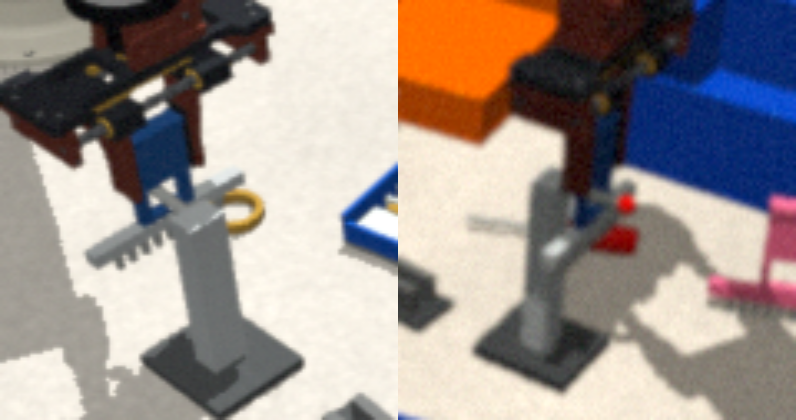

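The peg passes through the eye and the ball is on the near side of the plate. I'll lower until contact and release.

```bash
python3 - <<'E'
from h import *
ball=np.array([409.6,-244.6]); Y=-5.9; u=np.array([np.cos(np.radians(Y)),np.sin(np.radians(Y))])
m=ball+30*u
ctrl.servo_line([*m,172.5],speed=30); ctrl.dwell(0.1)
f0=np.mean([ctrl.get_force() for _ in range(3)],0);print(f0)
z=172.5
while z>166:
    z-=0.5; ctrl.servo_line([*m,z],speed=15); ctrl.dwell(0.12); F=np.array(ctrl.get_force()); print(z,F.round(1))
    if F[2]>0.8: break
ctrl.grip(0.62,20); ctrl.dwell(0.5)
snap("scene","h3"); snap("side","h3s"); snap("wrist","h3w"); print(ctrl.get_t(),np.round(ctrl.get_force(),1),ctrl.get_grip_width()*88)
E
python3 -c "
import cv2,numpy as np
b=[]
for k,s in (('h3',(190,330,170,290)),('h3s',(140,260,330,450))):
  a=cv2.imread(f'pics/{k}.png')[s[0]:s[1],s[2]:s[3]]; b.append(cv2.resize(cv2.convertScaleAbs(a,alpha=1.5),(398,420)))
cv2.imwrite('pics/h3c.png',np.hstack(b))"
```

```text
[ 0.25383195  0.0624495  -1.95272351]
172.0 [-0.8  0.2 -2.1]
171.5 [ 0.4  0.7 -1.5]
171.0 [ 0.3 -0.1 -1.6]
170.5 [ 0.6  0.7 -1.8]
170.0 [-0.9  0.8 -0.7]
169.5 [-1.   1.5  4.1]
84.7833 [ 0.7 -0.2 -0.3] 55.04129413485089
```

View pics/h3c.png

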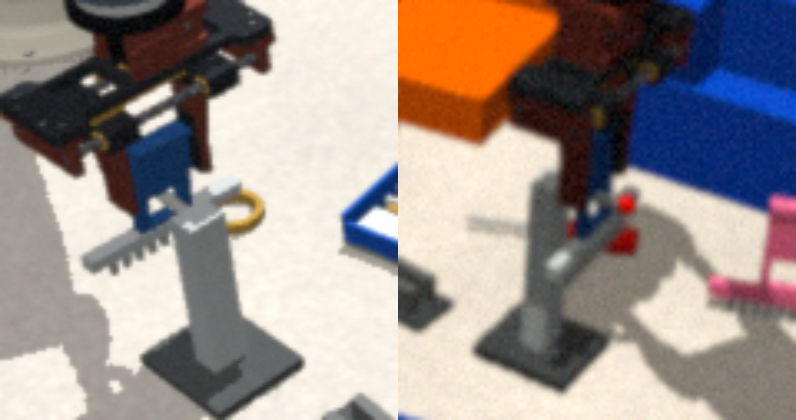

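View pics/h3w.png

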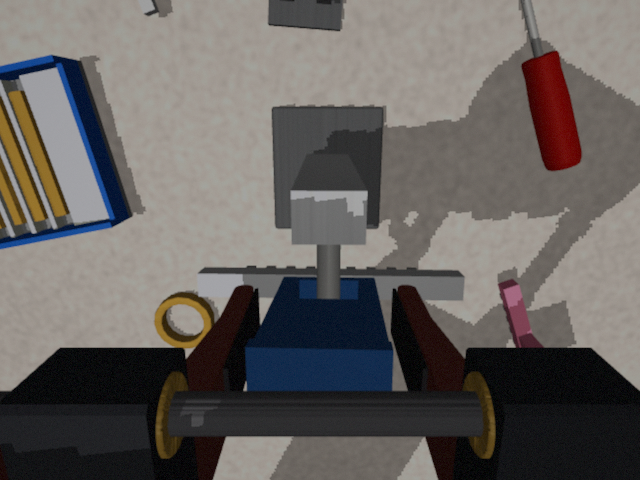

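```bash
python3 - <<'E'
from h import *
p0=ctrl.get_ee_pos()
ctrl.grip(0.85); ctrl.servo_line([p0[0],p0[1],290],speed=80)
ctrl.dwell(0.5)
ctrl.movep([400,-170,330],[180,0,0])
for i in range(2):
    ctrl.dwell(1.5); snap("scene",f"e{i}"); snap("side",f"e{i}s")
snap("wrist","ew"); print(ctrl.get_t())
E
python3 -c "
import cv2,numpy as np
b=[]
for k in ('e0','e1'):
 for k2,s in ((k,(190,330,170,290)),(k+'s',(140,260,330,450))):
  a=cv2.imread(f'pics/{k2}.png')[s[0]:s[1],s[2]:s[3]]; b.append(cv2.resize(cv2.convertScaleAbs(a,alpha=1.5),(398,298)))
cv2.imwrite('pics/ec.png',np.vstack([np.hstack(b[:2]),np.hstack(b[2:])]))"
```

```text
91.1917
```

View pics/ec.png

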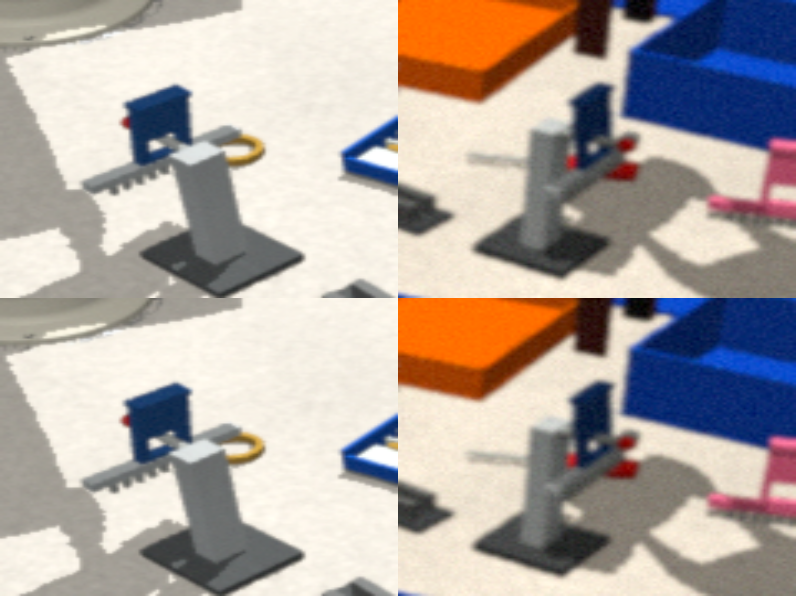

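View pics/ew.png

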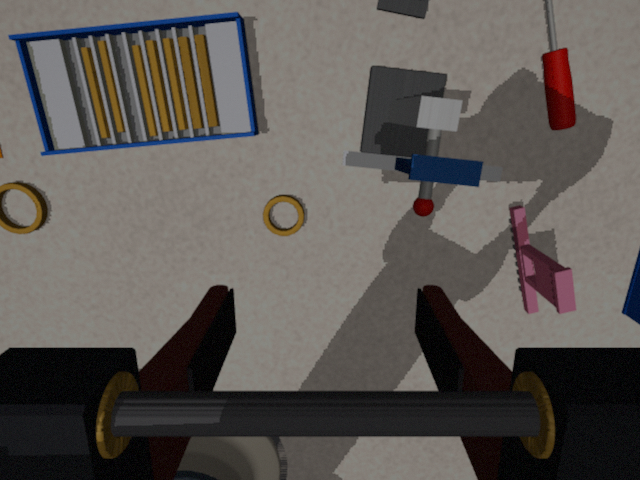

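View pics/e1.png

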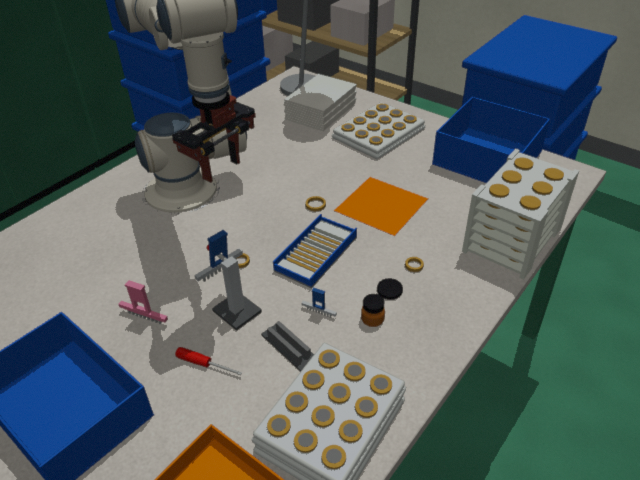

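```bash
python3 - <<'E'
from h import *
a,b=cv2.imread("pics/e0.png").astype(int),cv2.imread("pics/e1.png").astype(int)
print("still diff",np.abs(a-b)[195:300,185:265].mean(),np.abs(a-b)[300:400,300:400].mean())
c,p,d=load("ew")
for u,v in [(352,159),(375,161),(490,172),(420,165),(470,178),(440,172)]:
    print(u,v,px2w_d(c,u,v,float(d[v,u])).round(1))
c,p,d=load("e1"); A=px2w_d(c,201,272,float(d[272,201]))
for u,v in [(198,275),(203,272),(237,254),(233,256),(212,240),(224,234)]: print(u,v,px2w_d(c,u,v,float(d[v,u])).round(1))
E
```

```text
still diff 0.7467460317460317 0.7618
352 159 [ 442.5 -190.9  134.5]
375 161 [ 440.9 -209.8  135.2]
490 172 [ 432.4 -303.5  139. ]
420 165 [ 447.4 -228.7  218.2]
470 178 [ 439.4 -260.4  220.2]
440 172 [ 443.1 -241.3  219.6]
198 275 [ 428.6 -308.6  136.5]
203 272 [ 430.7 -295.3  136.6]
237 254 [ 449.3 -205.4  135.1]
233 256 [ 443.  -212.8  130.8]
212 240 [ 446.4 -267.1  220.5]
224 234 [ 451.2 -235.6  218.4]
```

```bash
python3 - <<'E'
from h import *
print(ctrl.sign_off(),ctrl.get_t())
E
```

```text
the job is handed in; nothing more can be done
the job is handed in; nothing more can be done
```

The job is done and handed in at about 91 s, well under the 208 s limit. I used the larger blue rake.

- **Strays:** I picked up all four from the mat. Three went straight into empty grooves and the fourth onto the tray's -y landing.
- **Combing:** One sweep from the +y end settled the three tray rods, and one from the -y end pushed the fourth stray into its groove. The fingers did not touch the tray rods.
- **Hanging:** I hung the rake by its eye midway along the peg, released it and moved the arm clear.

Last checks:
- **Rods:** Depth readings after combing put all seven rods in separate grooves (y = 51, 34, 0, -17, -34, -51, -68). They were parallel to within 0.1° with tops at about 16 mm, flush with the ridges.
- **Rake:** Two scene pictures taken about 1.5 s apart showed no movement of the rake. It hangs about 2° off vertical sideways, and I left that as it was.
- **Other things:** Nothing else on the bench looked moved in the pictures. I did not measure those items one by one.

**Change from the instructions:** I did not hold the rake as described. The pads run 57 mm up the fingers, so gripping across the thickness closed on the lip (about 15 mm) and left the plate loose. I put the rake back in its rest and held the plate by its 44 mm width instead, which was firm. Readings showed no wrist force above about 5 N while raking and hanging.

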